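# Edge the lid board out of its tray and cover the jar crate

## Robot

A 6-joint arm with a two-finger parallel gripper is mounted at the origin on the work surface. World frame = base frame: x ahead of the robot, y to its left, z up, the work surface at z = 0. Lengths are in m, angles in degrees, forces in N, time in s.
With the tool pointing down it reaches from about 0.275 to 1 m from the base axis. Payload 8.4 kg.
Tool frame: the origin (TCP) lies between the finger pads; the fingertips stand 8 mm ahead of it and the grasp point (between the pads) lies 11 mm behind it; z points along the fingers, y is the direction in which the jaws open and shut (so a half turn about z gives the same grasp; the last joint's range is limited). The gripper opens to 85 mm and grips with 20 to 120 N. Pads are 22 mm wide; open, the fingers measure 114 mm over their backs; the gripper's body (76 mm by 85 mm) begins 54 mm behind the grasp point. The pads swing forward as they close: fully open they stand 13 mm farther back than shut.
Start: joints at [-64.939, 20.225, 93.587, -0, 66.188, -0.138], TCP at [0.266, -0.566, 0.239] pointing down, gripper open.
Joint ranges: [-150.9, 150.9], [-52.94, 120.26], [3.33, 152.33], [-74.26, 254.26], [0, 154.13], [-172.89, 172.89]. Speed limits (degrees/s): [127.2, 127.2, 159.86, 180, 180, 180].

## Interface

Orientations are given as a 3x3 rotation matrix whose columns are the frame's x, y, z axes.
In Python, from cell import r gives the robot as it stands. The module is installed in compiled form; this text tells all that it offers.
- The arm moves only by the shell command python3 -m inch 'ROWS' [OPENING]. ROWS is JSON, a list of rows, each an object of numbers: "tx", "ty", "tz": the shift along the tool's x, y, z in m; "roll": the turn about the tool's z in rad. A call has 1 to 10 rows; each row shifts and turns the commanded pose from where the row before left it, along the tool's axes as they then stand; what a row does not reach is not made up. A row lasts 1/12 s, in which the tool goes at most 41.7 mm and 7.16 degrees, less where a joint would pass 70% of its speed; a pose out of reach is approached as far as the arm can. A call with a gripper value outside its range is refused whole. OPENING is the finger opening in m, from 0 to 0.0854, set as the call begins (- or left out, the last holds). The fingers move at their own pace and stop on an object; the grip force is fixed at half the most. Time passes only in rows, so rows that do not move let the fingers close. It gives the time, the measured TCP pose, the force and the opening at its end, in the units of the state.
- r.get_obs(): the state, without advancing time (a new reading comes with each control period).
- r.grab_frame(name): name is "scene" or "top"; returns (picture, depth): 420x560x3 uint8, red, green, blue; 420x560 float32, m along the optical axis (not along the pixel's ray), 0 where there is no reading.
- r.camera_params(name): a dict with "camera_matrix" (3x3 intrinsics, pixels), "world_to_cam" (4x4, takes a point from world to camera coordinates). Camera axes: x right, y up, looking along -z (the intrinsics and any distortion apply to the point x, -y, -z); pixel columns grow to the right and rows downward; lengths in m; the calibration is good to about 2 mm. A picture is of the moment at which its call begins. camera_params takes no time and is no camera call.
- r.sign_off(): hands the job in, once; it reports no verdict.
The state is a dict: "clock": time; "joints": joint angles; "joint_velocities": joint speeds; "effort": joint torques, N m; "tool_pos": TCP position; "orientation": TCP orientation; "contact_force": force on the tool from outside, world axes, zero at the start; "torque": the same for the moment, N m; "grip_width": finger opening in m.
Only numpy, scipy, OpenCV 4.12 (cv2) and the standard library are available. Lean on these libraries where they do the work, as an engineer would, in place of code of your own. Each camera call takes 0.05 s, during which the arm holds its last target.

## Task

The flat wooden lid board lies sunk in a shallow grey tray on top of a carton, so it cannot be gripped there. Press lightly on it and slide it out over the tray's open front until a good part of it overhangs but it still lies flat on the tray, then pinch it by its two long sides, lift it off, and lay it on the narrow plywood crate of jars as its lid: flat on the side walls, between the raised ends, centred and square. Touch down slowly and keep the press light (never over 30 N, even for a moment), and set the board down just as gently; leave the bottle and the two loose jars alone, and let go of the board at the end.

Things in the scene. Friction and masses are not known exactly. Their poses are not given: they have to be found in the camera images.
- board: Lid board: rigid wooden slab 180 long (x) x 66 wide (y) x 6 thick, about 120 g (varies by a third). Origin: centre of its underside. Starts flat in the tray. Rubber fingertips grip it better than the tray does, so a press of 5 to 10 N drags it along. It tips off the tray once its centre passes the mouth. Never press it on tray or crate with over 30 N, even briefly: touch down slowly, by feel.
- board_front (a point): Middle of the lower edge of the board's end that faces the tray's open front (90 from the board's centre along its -x).
- holder: Fixed carton with a rigid grey tray 210 (x) x 86 (y) on top. Origin: centre of the underside, on the table. Tray floor 90 above the table; side rails (70 apart, 8 wide) and rear wall (at +x, 6 thick) stand 5.5 above it: the board's top is 0.5 above them, with 2 free each side and 2 to 21 behind. Front, at x = -105, open down to the table. x points from mouth to rear, along the board.
- holder_mouth (a point): Middle of the tray floor's front edge, 105 from the holder's origin along its -x, 90 above the table: what passes it along the holder's -x overhangs.
- crate: Narrow open plywood crate, 206 long (x) x 50 wide (y), fixed, holding four small amber jars lower than its walls. Origin: centre of its underside. Two side walls (5 thick, 88 high) carry the board, which juts out 8 past them each side; the two end walls (8 thick) rise to 102, with 190 clear between them along x. Either end of the board may point either way.
- crate_rest (a point): Centre of the crate's mouth at the height of the side walls' tops (88 above the table): the middle of the board's underside belongs here.
- bottle: A loose amber bottle, 52 in diameter, 130 tall, to leave alone. Origin: centre of its underside.
- white_jar: A loose white jar, 72 in diameter, 75 tall, to leave alone. Origin: centre of its underside.
- frosted_jar: A loose glass jar with a copper-coloured cap, 68 in diameter, 80 tall, to leave alone. Origin: centre of its underside.
Mind the look-alikes: they are no part of the job. What is meant by the board is not blue, pink or purple, and is the larger of those in its own colour.

How it is judged (in metres and radians):
On the way, in this order (a step that is already met when the one before it is completed fails the run):
1. the board overhangs the tray's open front by 30 to 88 mm, lying flat on the tray (x of board_front in the frame of holder_mouth between -0.088 and -0.03 m and angle between board's own z axis and vertical below 0.05 rad and contact force between board and holder above 0.2 N), for 0.2 s.
2. the board is held in the fingers, lifted clear of the tray (contact force between the fingers and board above 2 N and contact force between board and holder below 0.1 N and z of board in the frame of holder_mouth above 0.02 m), for 0.2 s.
At the end, for the whole second after the job is handed in: The board is released and at rest, flat (within 0.03 rad) on the crate's side walls between the raised ends: its underside within 3 mm of the walls' tops, its centre within 8 mm of the crate's along its length and 10 mm across, square to it within 0.12 rad (z of board in the frame of crate_rest between -0.003 and 0.003 m and x of board in the frame of crate_rest between -0.008 and 0.008 m and y of board in the frame of crate_rest between -0.01 and 0.01 m and angle between the x axis of board and the x axis of crate, either way round below 0.12 rad and angle between board's own z axis and vertical below 0.03 rad and linear speed of board below 0.01 m/s and contact force between the fingers and board below 0.1 N); the robot touches nothing.
It fails at once if the board is pressed against the tray or its carton with more than 30 N (contact force between board and holder above 30 N).
It fails at once if the board is pressed against the crate with more than 30 N (contact force between board and crate above 30 N).
It fails at once if the bottle or a loose jar is moved more than 20 mm (distance of any of bottle, white_jar, frosted_jar from where it was at the start of the episode above 0.02 m).
It also fails if it takes over 67 s, if anything falls off the work surface, if the arm or the gripper's body presses on something with over 40 N, if the wrist force passes 120 N, or if a joint passes its speed limit or range.

## Working session

There is one attempt and no reset: what is moved stays moved. The work goes in short steps, Python scripts to look and compute and a shell command to move; the robot and the scene stay as the last step left them, time stands still between calls to the robot, and variables do not carry over. Pictures are saved under pics/ and viewed, and the job is handed in when it is done.

```bash
mkdir -p pics; python3 - <<'E'
from cell import r
import cv2,numpy as np
o=r.get_obs()
for k in o: print(k,np.round(o[k],4).tolist())
for n in("scene","top"):
    p,d=r.grab_frame(n); cv2.imwrite(f"pics/{n}0.png",p[:,:,::-1]); np.savez(f"{n}0.npz",p=p,d=d)
    c=r.camera_params(n); print({k:np.round(v,4).tolist() if not isinstance(v,str) else v for k,v in c.items()})
E
```

```text
clock 0.0
joints [-64.9398, 20.2631, 93.6285, 0.0014, 66.189, -0.1385]
joint_velocities [-0.0471, 0.0561, -0.0564, 0.056, -0.0532, -0.0068]
effort [0.0017, -60.5227, -34.207, 0.0002, 0.0095, 0.0]
tool_pos [0.2659, -0.5651, 0.2386]
orientation [[0.9048, 0.4257, -0.0006], [0.4258, -0.9048, 0.0013], [0.0, -0.0014, -1.0]]
contact_force [0.4853, 0.4097, 0.0651]
torque [-0.0026, -0.0261, 0.0034]
grip_width 0.0854
{'camera_matrix': [[493.6571, 0.0, 283.9244], [0.0, 493.6571, 204.4376], [0.0, 0.0, 1.0]], 'world_to_cam': [[-0.3821, 0.924, 0.0106, 0.1893], [-0.7451, -0.3149, 0.5879, 0.3271], [0.5466, 0.2167, 0.8089, -1.8911], [0.0, 0.0, 0.0, 1.0]]}
{'camera_matrix': [[513.1891, 0.0, 284.4171], [0.0, 513.1891, 194.77], [0.0, 0.0, 1.0]], 'world_to_cam': [[0.0209, -0.9998, -0.0033, -0.0028], [0.9984, 0.0207, 0.0528, -0.5041], [-0.0527, -0.0044, 0.9986, -1.7123], [0.0, 0.0, 0.0, 1.0]]}
```

View pics/scene0.png

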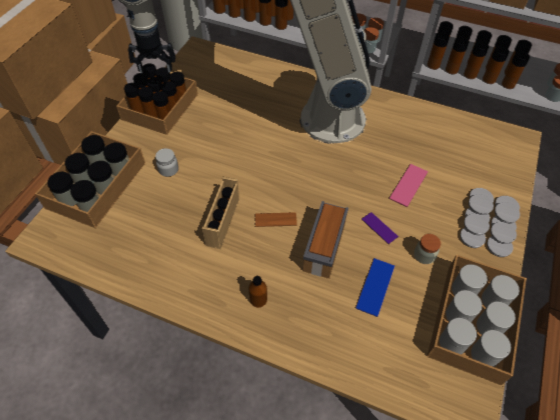

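View pics/top0.png

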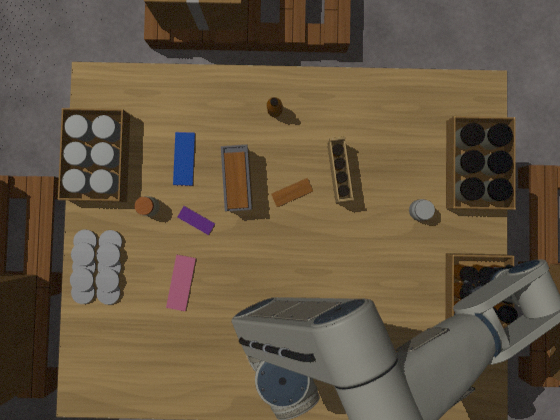

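The scene view shows the tray with the orange board at about (326,235), the crate at (222,212), the bottle at (258,290) and a small orange look-alike at (276,219). In the top view the tray is at (236,178) and the crate at (341,170). I'll zoom in.

```bash
cat > h.py <<'E'
import numpy as np,cv2
from cell import r
def cam(n):
    c=r.camera_params(n); return np.array(c["camera_matrix"]),np.array(c["world_to_cam"])
def ray(n,uv,z):
    K,T=cam(n); uv=np.atleast_2d(np.array(uv,float))
    d=np.c_[(uv[:,0]-K[0,2])/K[0,0],-(uv[:,1]-K[1,2])/K[1,1],-np.ones(len(uv))]
    R=T[:3,:3]; C=-R.T@T[:3,3]; w=d@R
    s=(z-C[2])/w[:,2]; return C+w*s[:,None]
def depthpts(n,d):
    K,T=cam(n); v,u=np.mgrid[:d.shape[0],:d.shape[1]]
    P=np.stack([(u-K[0,2])/K[0,0]*d,-(v-K[1,2])/K[1,1]*d,-d],-1)
    return (P-T[:3,3])@T[:3,:3]
def proj(n,P):
    K,T=cam(n); p=np.atleast_2d(P)@T[:3,:3].T+T[:3,3]
    return np.c_[K[0,0]*p[:,0]/-p[:,2]+K[0,2],-K[1,1]*p[:,1]/-p[:,2]+K[1,2]]
E
python3 - <<'E'
from h import *
a=np.load("top0.npz")["p"][125:235,205:375,::-1]
b=np.load("scene0.npz")["p"][150:310,180:380,::-1]
cv2.imwrite("pics/topz.png",cv2.resize(a,None,fx=4.6,fy=4.6,interpolation=2))
cv2.imwrite("pics/scenez.png",cv2.resize(b,None,fx=3.7,fy=3.7,interpolation=2))
E
```

```text
(no output)
```

View pics/topz.png

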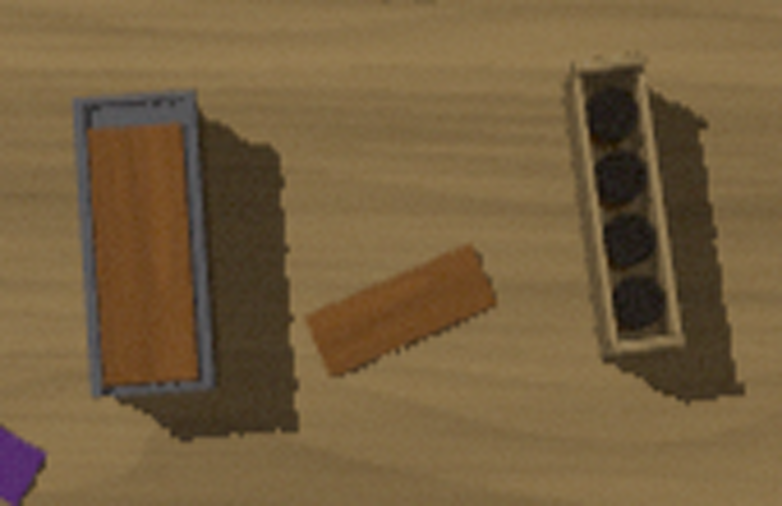

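View pics/scenez.png

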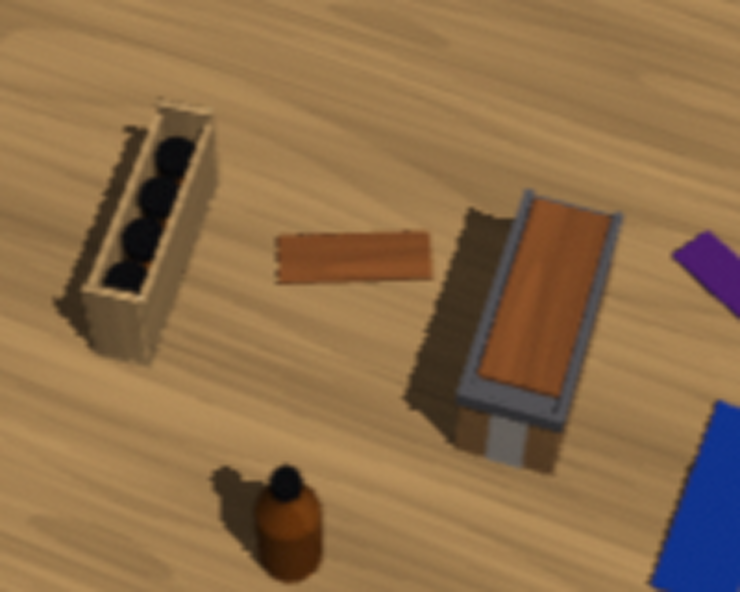

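```bash
python3 - <<'E'
from h import *
A=np.load("top0.npz");B=np.load("scene0.npz")
a=cv2.resize(A["p"][143:218,217:257,::-1],None,fx=8,fy=8,interpolation=0)
b=cv2.resize(B["p"][198:280,298:352,::-1],None,fx=7.2,fy=7.2,interpolation=0)
h=max(a.shape[0],b.shape[0]); f=lambda x:cv2.copyMakeBorder(x,0,h-x.shape[0],0,10,0)
cv2.imwrite("pics/zz.png",np.hstack([f(a),f(b)]))
P=depthpts("top",A["d"])
np.set_printoptions(linewidth=200,suppress=True)
# rows along mid column of tray
for rows in (range(144,158),range(203,217)):
    for v in rows:
        print(v,A["p"][v,236].tolist(),np.round(P[v,236]*1000,1), np.round(P[v,228:242:2,2]*1000,1))
E
```

```text
144 [131, 108, 73] [676.2 177.5 -11.2] [ -0.4   3.4  -7.3   2.6 -11.2  -8.9  -2. ]
145 [100, 93, 84] [657.8 167.2  89.5] [-3.  93.3 94.4 90.8 89.5 99.5 91. ]
146 [80, 78, 78] [654.9 167.3  86.9] [99.  93.  95.4 95.  86.9 91.1 96. ]
147 [63, 59, 58] [651.2 167.   89.9] [93.4 83.8 84.9 86.6 89.9 83.7 92.4]
148 [81, 79, 80] [648.1 166.9  89.2] [92.2 86.4 90.8 94.3 89.2 88.5 81.4]
149 [86, 86, 86] [643.7 166.1  97.1] [  79.8   90.    97.7   90.7   97.1 1736.5   87.4]
150 [89, 88, 90] [640.9 166.3  94. ] [83.1 84.3 83.6 88.6 94.  89.3 80. ]
151 [87, 87, 87] [638.8 167.   85.7] [88.4 89.1 87.6 86.1 85.7 89.  91.9]
152 [111, 79, 58] [633.7 165.6  99.2] [91.4 91.7 94.4 98.  99.2 91.  94.5]
153 [115, 76, 38] [631.2 166.   94. ] [ 89.1 104.3  96.3  94.3  94.   98.9  98.4]
154 [115, 76, 39] [627.  165.3 100.9] [ 94.3  82.8  91.3  92.8 100.9  90.   92.9]
155 [114, 73, 33] [624.3 165.6  96.8] [95.8 96.1 91.8 99.8 96.8 92.7 95.9]
156 [112, 73, 33] [620.9 165.3  98.6] [95.2 94.5 92.3 99.  98.6 96.7 92.8]
157 [112, 73, 32] [617.3 164.9 101.5] [ 96.6  96.7  93.4  98.4 101.5  95.3  96.1]
203 [107, 65,
[... 352 characters left out ...]
102.   94.4  91.7  97.8  91.7]
208 [70, 53, 42] [454.3 162.   88.6] [90.5 91.5 85.8 91.1 88.6 88.4 93.6]
209 [79, 78, 79] [450.8 160.9  98.6] [91.2 93.2 89.7 92.5 98.6 89.3 90.8]
210 [84, 76, 72] [449.9 171.3  -7.7] [87.8 85.8 91.6 92.5 -7.7  6.4  0.5]
211 [71, 59, 42] [446.4 170.9  -5.3] [ 0.9 -0.2  3.6  4.2 -5.3  0.5  1.9]
212 [71, 57, 41] [443.  170.7  -3.5] [ 0.4 -6.2  3.1 -3.2 -3.5 -0.8 -0.7]
213 [69, 55, 34] [439.5 170.    3.1] [ 0.5 -4.8 -1.1 -9.9  3.1  9.7  3.4]
214 [70, 56, 36] [436.  168.9  13.1] [-9.6 -3.1 -1.  -5.4 13.1  7.   2.7]
215 [121, 100, 64] [432.8 170.2  -1.6] [ 6.   6.8 -0.6 -4.  -1.6  2.3 -2.9]
216 [132, 109, 70] [429.4 169.8   1.6] [-7.7  6.   9.4  0.4  1.6 -1.3  1.4]
```

View pics/zz.png

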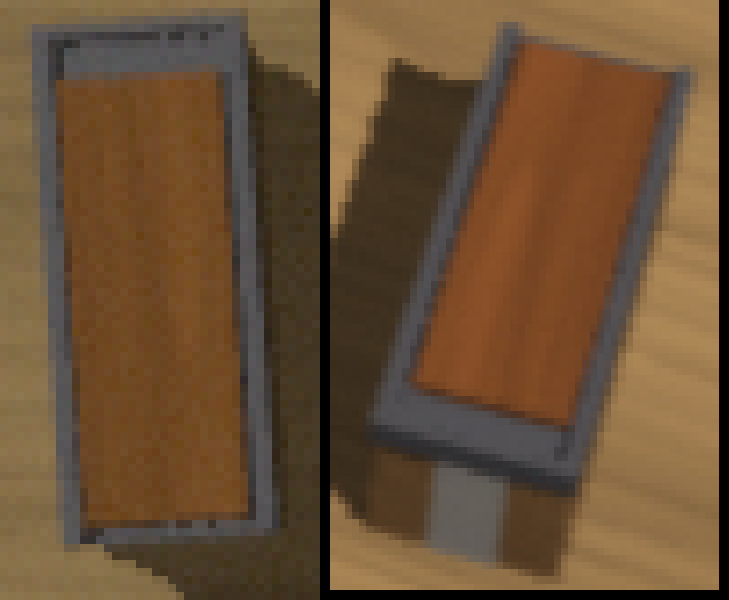

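The rear wall is at the far end: in the top view its shadow line is at row 147, and in the scene view the rail ends stick out as bare horns at the robot's end. So the mouth faces the robot. Next I'll measure the poses.

```bash
cat > meas.py <<'E'
from h import *
def rect(n,mask,z,px=True):
    cs,_=cv2.findContours(mask.astype(np.uint8),0,cv2.CHAIN_APPROX_NONE); 
    c=max(cs,key=cv2.contourArea)[:,0,:].astype(float)
    W=ray(n,c,z)[:,:2]
    (cx,cy),(w,h),a=cv2.minAreaRect((W*1000).astype(np.float32))
    if w<h: w,h,a=h,w,a+90
    a=(a+90)%180-90
    K,T=cam(n); g=1000*abs((ray(n,[280,200],z)-ray(n,[281,200],z))[0]); 
    # area-moment centroid + axis
    v,u=np.nonzero(mask_fill(mask)); Q=ray(n,np.c_[u,v],z)[:,:2]*1000
    m=Q.mean(0); C=np.cov((Q-m).T); e,V=np.linalg.eigh(C); ax=V[:,1]*np.sign(V[0,1])
    print(n,"z",z,"rect c",np.round([cx,cy],1),"size",np.round([w,h],1),"ang",round(a,1),
     "| moments c",np.round(m,1),"size",np.round(np.sqrt(12*e[::-1]),1),"ang",round(np.degrees(np.arctan2(ax[1],ax[0])),2))
    return m,np.arctan2(ax[1],ax[0])
def mask_fill(mask):
    cs,_=cv2.findContours(mask.astype(np.uint8),0,cv2.CHAIN_APPROX_NONE); c=max(cs,key=cv2.contourArea)
    o=np.zeros(mask.shape,np.uint8); cv2.drawContours(o,[c],-1,1,-1); return o
def boardmask(p,P,zlo=.06):
    h=cv2.cvtColor(p,cv2.COLOR_RGB2HSV)
    m=(h[...,0]<16)&(h[...,1]>140)&(h[...,2]>60)&(P[...,2]>zlo)&(P[...,0]>.25)
    return cv2.morphologyEx(m.astype(np.uint8),cv2.MORPH_OPEN,np.ones((3,3)))
E
python3 - <<'E'
from meas import *
for n in("scene","top"):
    K,T=cam(n); print(n,"C",np.round(-T[:3,:3].T@T[:3,3],3))
    D=np.load(n+"0.npz"); p,d=D["p"],D["d"]; P=depthpts(n,d); P[d==0]=-9
    z=cv2.medianBlur(P[...,2].astype(np.float32),3)
    bm=boardmask(p,P); xy=P[...,1]
    reg=(P[...,0]>.38)&(P[...,0]<.72)&(P[...,2]<.15)
    b=bm*(P[...,1]>.1)*(P[...,1]<.25)*reg
    print("board"); rect(n,b,.096)
    t=(z>.075)&(P[...,1]>.08)&(P[...,1]<.26)&reg
    print("tray"); rect(n,t,.0955)
    c=(z>.05)&(P[...,1]<-.08)&(P[...,1]>-.28)&reg
    cc=(z>.065)&(P[...,1]<-.08)&(P[...,1]>-.28)&reg
    print("crate"); rect(n,c,.088);rect(n,cc,.088)
    dk=(p.max(-1)<50)&cc
    nl,l,st,ce=cv2.connectedComponentsWithStats(dk.astype(np.uint8))
    for i in range(1,nl):
        if st[i,4]>15: print("cap",st[i,4],np.round(ray(n,ce[i],.07)*1000,1),np.round(np.median(P[l==i],0)*1000,1))
E
```

```text
scene C [1.35  0.338 1.335]
board
scene z 0.096 rect c [546.1 159.6] size [180.5  65.1] ang 5.3 | moments c [548.8 160. ] size [180.1  65.1] ang 5.43
tray
scene z 0.0955 rect c [558.8 159.7] size [219.5  86.4] ang 5.3 | moments c [563.9 160.5] size [215.2  86.7] ang 5.34
crate
scene z 0.088 rect c [ 592.7 -174. ] size [238.   63.2] ang 9.1 | moments c [ 598.6 -172.4] size [232.   59.7] ang 10.29
scene z 0.088 rect c [ 588.6 -176.2] size [229.1  59.3] ang 8.8 | moments c [ 594.1 -175.4] size [226.8  56. ] ang 9.64
cap 355 [[ 583.5 -181.4   70. ]] [ 583.1 -179.3   76.1]
top C [0.413 0.    1.737]
board
top z 0.096 rect c [542.8 164.9] size [174.7  65. ] ang 5.2 | moments c [537.8 164.5] size [164.   64.4] ang 5.35
tray
top z 0.0955 rect c [553.1 164.5] size [210.2  86.8] ang 5.2 | moments c [552.7 164.4] size [209.9  86.7] ang 5.2
crate
top z 0.088 rect c [ 587.3 -171.2] size [208.2  53.7] ang 9.1 | moments c [ 586.9 -171.4] size [207.7  53.4] ang 8.88
top z 0.088 rect c [ 587.6 -171.9] size [207.7  52.3] ang 9.1 | moments c [ 587.2 -172. ] size [207.9  52.1] ang 8.89
cap 96 [[ 653.7 -162.5   70. ]] [ 653.2 -161.1   74.9]
cap 99 [[ 608.6 -169.6   70. ]] [ 608.3 -168.3   73.9]
cap 95 [[ 564.4 -175.8   70. ]] [ 562.9 -174.8   74.9]
cap 99 [[ 520.3 -183.2   70. ]] [ 520.  -182.5   74.5]
```

Measured so far: the board centre is about (0.545,0.162) at 5.3°, and the crate about (0.587,-0.174) at 8.9°. The two views differ by about 4 mm in y, which I'll check against the tool. Now I'll turn the tool, shut the gripper and travel over.

```bash
python3 -m inch '[{"roll":0.087,"ty":-0.008},{"roll":0.087,"ty":-0.015},{"roll":0.087,"ty":-0.02},{"roll":0.087,"ty":-0.025},{"tx":0.015,"ty":-0.029},{"tx":0.015,"ty":-0.029},{"tx":0.015,"ty":-0.029},{"tx":0.015,"ty":-0.029},{"tx":0.015,"ty":-0.029},{"tx":0.015,"ty":-0.029}]' 0
```

```text
$[0]: bad value
```

```bash
python3 -m inch '[{"tx":0,"ty":-0.008,"tz":0,"roll":0.087}]' 0
```

```text
clock: 0.18
tool_pos: [0.2629, -0.5589, 0.2388]
orientation: [[0.938, 0.347, -0.0], [0.347, -0.938, -0.0], [-0.0, -0.0, -1.0]]
contact_force: [-1.4, 0.5, 0.2]
grip_width: 0.0755
```

```bash
python3 -m inch '[{"tx":0,"ty":-0.015,"tz":0,"roll":0.087},{"tx":0,"ty":-0.02,"tz":0,"roll":0.087},{"tx":0,"ty":-0.025,"tz":0,"roll":0.087},{"tx":0.015,"ty":-0.029,"tz":0,"roll":0},{"tx":0.015,"ty":-0.029,"tz":0,"roll":0},{"tx":0.015,"ty":-0.029,"tz":0,"roll":0},{"tx":0.015,"ty":-0.029,"tz":0,"roll":0},{"tx":0.015,"ty":-0.029,"tz":0,"roll":0},{"tx":0.015,"ty":-0.029,"tz":0,"roll":0},{"tx":0.015,"ty":-0.029,"tz":0,"roll":0}]' 0
python3 -m inch '[{"tx":0.02,"ty":-0.029,"tz":0,"roll":0},{"tx":0.02,"ty":-0.029,"tz":0,"roll":0},{"tx":0.02,"ty":-0.029,"tz":0,"roll":0},{"tx":0.02,"ty":-0.029,"tz":0,"roll":0},{"tx":0.02,"ty":-0.029,"tz":0,"roll":0},{"tx":0.02,"ty":-0.029,"tz":0,"roll":0},{"tx":0.02,"ty":-0.029,"tz":0,"roll":0},{"tx":0.02,"ty":-0.029,"tz":0,"roll":0},{"tx":0.02,"ty":-0.02,"tz":0,"roll":0},{"tx":0,"ty":0,"tz":0,"roll":0}]' 0
```

```text
clock: 1.02
tool_pos: [0.3338, -0.287, 0.2391]
orientation: [[0.996, 0.091, -0.0], [0.091, -0.996, 0.0], [-0.0, -0.0, -1.0]]
contact_force: [0.5, 0.5, -0.1]
grip_width: 0.0
clock: 1.85
tool_pos: [0.4926, -0.0176, 0.2393]
orientation: [[0.996, 0.094, 0.002], [0.094, -0.996, 0.001], [0.002, -0.001, -1.0]]
contact_force: [-0.7, -1.1, 0.3]
grip_width: 0.0001
```

```bash
python3 -m inch '[{"tx":0.0117,"ty":-0.0216,"tz":0.008,"roll":0},{"tx":0.0117,"ty":-0.0216,"tz":0.012,"roll":0},{"tx":0.0117,"ty":-0.0216,"tz":0.012,"roll":0},{"tx":0.0117,"ty":-0.0216,"tz":0.012,"roll":0},{"tx":0.0117,"ty":-0.0216,"tz":0.012,"roll":0},{"tx":0.0117,"ty":-0.0216,"tz":0.012,"roll":0},{"tx":0.0117,"ty":-0.0216,"tz":0.012,"roll":0},{"tx":0.0117,"ty":-0.0216,"tz":0.01,"roll":0},{"tx":0,"ty":0,"tz":0,"roll":0},{"tx":0,"ty":0,"tz":0,"roll":0}]' 0
python3 - <<'E'
from meas import *
for n in("scene","top"):
    p,d=r.grab_frame(n); np.savez(n+"1.npz",p=p,d=d); cv2.imwrite(f"pics/{n}1.png",p[:,:,::-1])
    o=r.get_obs(); t=np.array(o["tool_pos"]); 
    u=proj(n,[t,t+[0,0,-.008]]); print(n,np.round(u,1).tolist())
    c=np.round(u[0]).astype(int); q=p[c[1]-45:c[1]+45,c[0]-45:c[0]+45,::-1].copy()
    cv2.imwrite(f"pics/{n}1z.png",cv2.resize(q,None,fx=6,fy=6,interpolation=0))
print(r.get_obs()["tool_pos"],r.get_obs()["contact_force"])
E
```

```text
clock: 2.68
tool_pos: [0.5667, 0.1599, 0.1482]
orientation: [[0.996, 0.093, -0.002], [0.093, -0.996, -0.001], [-0.002, 0.001, -1.0]]
contact_force: [1.3, -1.1, 0.1]
grip_width: -0.0002
scene [[325.9, 224.4], [325.7, 226.0]]
top [[236.1, 171.3], [236.3, 171.5]]
[0.56674416 0.15876939 0.1492279 ] [-0.36198857  0.65796248  0.25096423]
```

View pics/scene1z.png

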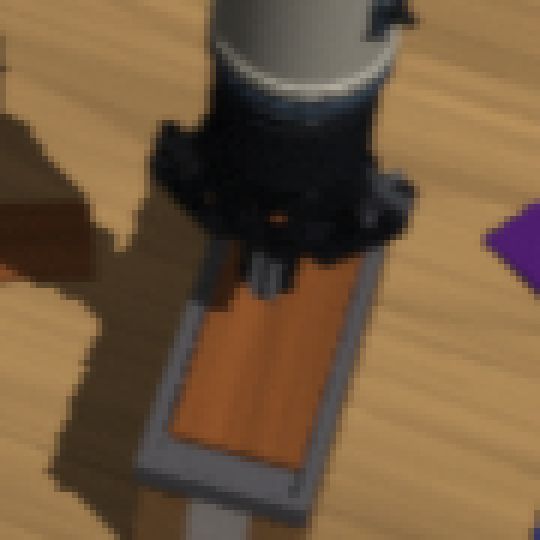

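View pics/top1z.png

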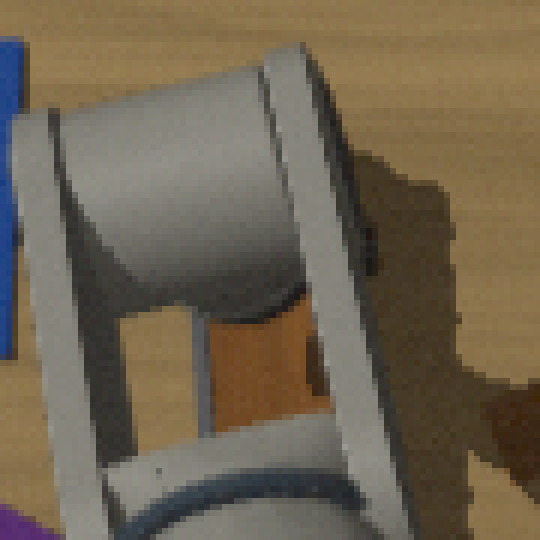

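In the scene view the fingertips at pixel (325,228) agree with the projected tip (326,226), so the scene calibration is good. The tool is over the board, about 3 mm off its centreline. I'll descend now, slowly near the end.

```bash
python3 -m inch '[{"tx":0,"ty":-0.003,"tz":0.008,"roll":0},{"tx":0,"ty":0,"tz":0.008,"roll":0},{"tx":0,"ty":0,"tz":0.006,"roll":0},{"tx":0,"ty":0,"tz":0.005,"roll":0},{"tx":0,"ty":0,"tz":0.004,"roll":0},{"tx":0,"ty":0,"tz":0.003,"roll":0},{"tx":0,"ty":0,"tz":0.002,"roll":0},{"tx":0,"ty":0,"tz":0.001,"roll":0},{"tx":0,"ty":0,"tz":0,"roll":0},{"tx":0,"ty":0,"tz":0,"roll":0}]' 0
```

```text
clock: 3.62
tool_pos: [0.5671, 0.1626, 0.1124]
orientation: [[0.996, 0.092, 0.0], [0.092, -0.996, 0.0], [0.0, -0.0, -1.0]]
contact_force: [-0.3, 0.6, -0.5]
grip_width: -0.0002
```

```bash
python3 -m inch '[{"tx":0,"ty":0,"tz":0.0005,"roll":0},{"tx":0,"ty":0,"tz":0.0005,"roll":0},{"tx":0,"ty":0,"tz":0.0005,"roll":0},{"tx":0,"ty":0,"tz":0.0005,"roll":0}]' 0
```

```text
clock: 3.95
tool_pos: [0.567, 0.1626, 0.1104]
orientation: [[0.996, 0.092, 0.0], [0.092, -0.996, 0.0], [0.0, -0.0, -1.0]]
contact_force: [-1.0, 0.1, -0.2]
grip_width: -0.0002
```

```bash
for i in 1 2 ; do python3 -m inch '[{"tx":0,"ty":0,"tz":0.0005,"roll":0},{"tx":0,"ty":0,"tz":0.0005,"roll":0},{"tx":0,"ty":0,"tz":0.0005,"roll":0}]' 0|grep -E "tool_pos|contact"; done
python3 -m inch '[{"tx":0,"ty":0,"tz":0.0003,"roll":0},{"tx":0,"ty":0,"tz":0.0003,"roll":0},{"tx":0,"ty":0,"tz":0.0003,"roll":0}]' 0|grep -E "tool_pos|contact"
```

```text
tool_pos: [0.567, 0.1625, 0.1087]
contact_force: [0.1, -0.8, 0.1]
tool_pos: [0.567, 0.1625, 0.1072]
contact_force: [-0.2, 1.0, -0.0]
tool_pos: [0.567, 0.1625, 0.1064]
contact_force: [-0.2, -0.3, -0.3]
```

```bash
python3 -m inch '[{"tx":0,"ty":0,"tz":0.0003,"roll":0},{"tx":0,"ty":0,"tz":0.0003,"roll":0},{"tx":0,"ty":0,"tz":0.0003,"roll":0}]' 0|grep -E "tool_pos|contact"
```

```text
tool_pos: [0.567, 0.1626, 0.1054]
contact_force: [-0.1, 0.7, 0.5]
```

```bash
python3 -m inch '[{"tx":0,"ty":0,"tz":0.0003,"roll":0},{"tx":0,"ty":0,"tz":0.0003,"roll":0}]' 0|grep -E "tool_pos|contact"
```

```text
tool_pos: [0.567, 0.1625, 0.1048]
contact_force: [-0.1, -0.1, 0.2]
```

```bash
python3 -m inch '[{"tx":0,"ty":0,"tz":0.0003,"roll":0}]' 0|grep -E "tool_pos|contact"
```

```text
tool_pos: [0.567, 0.1626, 0.1046]
contact_force: [-0.3, -0.3, 0.3]
```

```bash
python3 -m inch '[{"tx":0,"ty":0,"tz":0.0003,"roll":0}]' 0|grep -E "tool_pos|contact"
```

```text
tool_pos: [0.567, 0.1626, 0.1043]
contact_force: [-0.3, 0.3, 0.4]
```

```bash
python3 -m inch '[{"tx":0,"ty":0,"tz":0.0002,"roll":0}]' 0|grep -E "tool_pos|contact"
```

```text
tool_pos: [0.567, 0.1625, 0.1041]
contact_force: [-1.5, -0.6, 3.4]
```

```bash
python3 -m inch '[{"tx":0,"ty":0,"tz":0.0002,"roll":0}]' 0|grep -E "tool_pos|contact"
```

```text
tool_pos: [0.567, 0.1625, 0.1041]
contact_force: [-0.0, -1.2, 5.4]
```

```bash
python3 -m inch '[{"tx":0,"ty":0,"tz":0.0002,"roll":0}]' 0|grep -E "tool_pos|contact"
```

```text
tool_pos: [0.567, 0.1625, 0.1041]
contact_force: [-1.5, -0.5, 7.5]
```

Contact at TCP z 0.104 as expected, pressing 7.5 N with a stiffness of about 10 N/mm. Now I'll slide toward the mouth.

```bash
python3 -m inch '[{"tx":-0.0005,"ty":0,"tz":0,"roll":0},{"tx":-0.001,"ty":0,"tz":0,"roll":0},{"tx":-0.0015,"ty":0,"tz":0,"roll":0},{"tx":-0.002,"ty":0,"tz":0,"roll":0}]' 0|grep -E "tool_pos|contact"
```

```text
tool_pos: [0.5626, 0.1622, 0.1041]
contact_force: [1.7, 0.4, 5.7]
```

```bash
python3 -m inch '[{"tx":-0.002,"ty":0,"tz":0,"roll":0},{"tx":-0.002,"ty":0,"tz":0,"roll":0},{"tx":-0.002,"ty":0,"tz":0,"roll":0}]' 0|grep -E "tool_pos|contact"
```

```text
tool_pos: [0.5564, 0.1617, 0.1041]
contact_force: [1.6, 0.7, 5.5]
```

```bash
python3 -m inch '[{"tx":-0.0025,"ty":0,"tz":0.0001,"roll":0},{"tx":-0.0025,"ty":0,"tz":0,"roll":0},{"tx":-0.0025,"ty":0,"tz":0,"roll":0},{"tx":-0.0025,"ty":0,"tz":0,"roll":0}]' 0|grep -E "tool_pos|contact"
python3 - <<'E'
from meas import *
n="scene"
p,d=r.grab_frame(n); np.savez(n+"2.npz",p=p,d=d); q=p[180:290,280:380,::-1]
cv2.imwrite("pics/scene2z.png",cv2.resize(q,None,fx=5,fy=5,interpolation=0))
E
```

```text
tool_pos: [0.5465, 0.1608, 0.1041]
contact_force: [2.4, 0.2, 5.4]
```

View pics/scene2z.png

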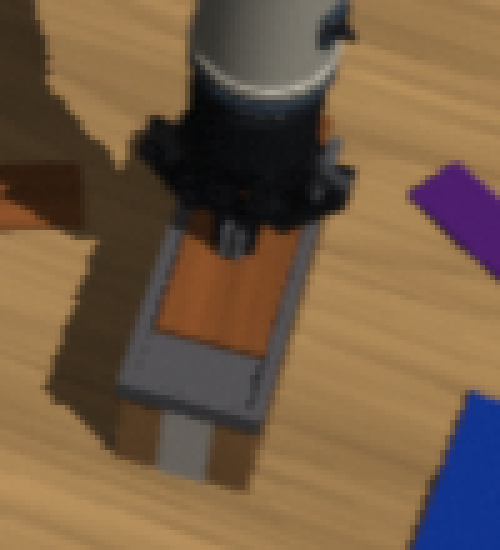

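The board follows: its rear edge has moved to about crop row 340 and the bare tray floor has grown. I'll continue.

```bash
python3 -m inch '[{"tx":-0.003,"ty":0,"tz":0.0001,"roll":0},{"tx":-0.003,"ty":0,"tz":0,"roll":0},{"tx":-0.003,"ty":0,"tz":0,"roll":0},{"tx":-0.003,"ty":0,"tz":0,"roll":0},{"tx":-0.003,"ty":0,"tz":0,"roll":0}]' 0|grep -E "tool_pos|contact"
```

```text
tool_pos: [0.5317, 0.1595, 0.1041]
contact_force: [1.7, 0.4, 6.1]
```

```bash
python3 -m inch '[{"tx":-0.003,"ty":0,"tz":0,"roll":0},{"tx":-0.003,"ty":0,"tz":0,"roll":0},{"tx":-0.003,"ty":0,"tz":0,"roll":0},{"tx":-0.003,"ty":0,"tz":0,"roll":0},{"tx":-0.003,"ty":0,"tz":0,"roll":0}]' 0|grep -E "tool_pos|contact"
```

```text
tool_pos: [0.5168, 0.1581, 0.1041]
contact_force: [3.2, -0.3, 5.8]
```

```bash
python3 -m inch '[{"tx":-0.003,"ty":0,"tz":0,"roll":0},{"tx":-0.003,"ty":0,"tz":0,"roll":0},{"tx":-0.003,"ty":0,"tz":0,"roll":0},{"tx":-0.003,"ty":0,"tz":0,"roll":0},{"tx":-0.002,"ty":0,"tz":0,"roll":0},{"tx":0,"ty":0,"tz":0,"roll":0}]' 0|grep -E "tool_pos|contact"
python3 - <<'E'
from meas import *
n="scene"
p,d=r.grab_frame(n); np.savez(n+"3.npz",p=p,d=d); q=p[170:290,280:380,::-1]
cv2.imwrite("pics/scene3z.png",cv2.resize(q,None,fx=5,fy=5,interpolation=0))
E
```

```text
tool_pos: [0.5024, 0.1567, 0.1041]
contact_force: [0.9, 0.5, 7.3]
```

View pics/scene3z.png

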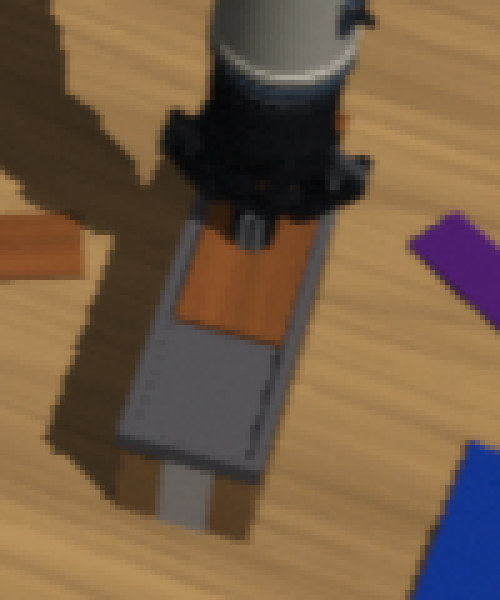

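```bash
python3 - <<'E'
from meas import *
a=ray("scene",[325.7,236.2],.096)[0]; b=ray("scene",[318.2,260.4],.0955)[0]
print(a,b,np.hypot(*(a-b)[:2])*1000-30)
n="top";p,d=r.grab_frame(n);np.savez("top3.npz",p=p,d=d)
cv2.imwrite("pics/top3z.png",cv2.resize(p[130:250,190:300,::-1],None,fx=5,fy=5,interpolation=0))
E
```

```text
[0.57165294 0.16461227 0.096     ] [0.65712738 0.17226943 0.0955    ] 55.816733863920305
```

View pics/top3z.png

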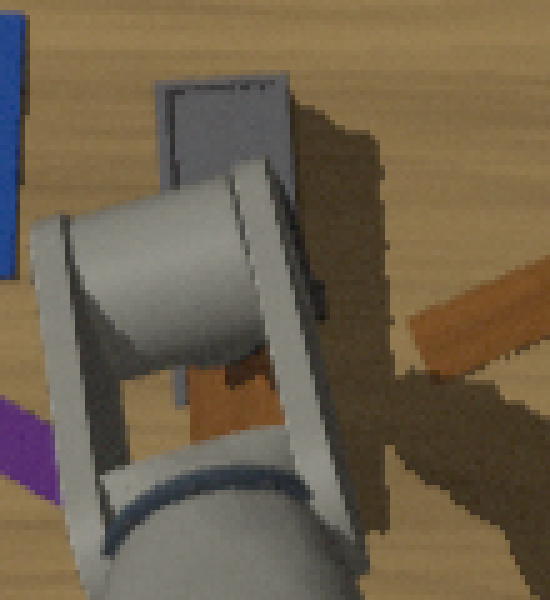

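The overhang is about 56–58 mm now. I'll slide 12 mm more and lift off.

```bash
python3 -m inch '[{"tx":-0.001,"ty":0,"tz":0,"roll":0},{"tx":-0.002,"ty":0,"tz":0,"roll":0},{"tx":-0.003,"ty":0,"tz":0,"roll":0},{"tx":-0.003,"ty":0,"tz":0,"roll":0},{"tx":-0.002,"ty":0,"tz":0,"roll":0},{"tx":-0.001,"ty":0,"tz":0,"roll":0},{"tx":0,"ty":0,"tz":0,"roll":0},{"tx":0,"ty":0,"tz":0,"roll":0},{"tx":0,"ty":0,"tz":0,"roll":0}]' 0|grep -E "tool_pos|contact"
python3 -m inch '[{"tx":0,"ty":0,"tz":-0.0005,"roll":0},{"tx":0,"ty":0,"tz":-0.001,"roll":0},{"tx":0,"ty":0,"tz":-0.004,"roll":0},{"tx":0,"ty":0,"tz":-0.01,"roll":0},{"tx":0,"ty":0,"tz":-0.02,"roll":0},{"tx":0,"ty":0,"tz":-0.02,"roll":0},{"tx":0,"ty":0,"tz":-0.02,"roll":0},{"tx":0,"ty":0,"tz":-0.01,"roll":0}]' 0|grep -E "tool_pos|contact|clock"
```

```text
tool_pos: [0.4907, 0.1557, 0.104]
contact_force: [0.5, 0.6, 8.7]
clock: 9.35
tool_pos: [0.4911, 0.1557, 0.1918]
contact_force: [0.1, 0.4, -0.4]
```

```bash
python3 -m inch '[{"tx":-0.005,"ty":0,"tz":0,"roll":0},{"tx":-0.012,"ty":0,"tz":0,"roll":0},{"tx":-0.018,"ty":0,"tz":0,"roll":0},{"tx":-0.018,"ty":0,"tz":0,"roll":0},{"tx":-0.011,"ty":0,"tz":0,"roll":0},{"tx":-0.005,"ty":0,"tz":0,"roll":0},{"tx":0,"ty":0,"tz":0,"roll":0},{"tx":0,"ty":0,"tz":0,"roll":0}]' 0.0854
python3 - <<'E'
from meas import *
for n in("scene","top"):
    p,d=r.grab_frame(n); np.savez(n+"4.npz",p=p,d=d)
    q=p[150:280,260:390,::-1] if n=="scene" else p[120:250,180:310,::-1]
    cv2.imwrite(f"pics/{n}4z.png",cv2.resize(q,None,fx=4.6,fy=4.6,interpolation=0))
E
```

```text
clock: 10.02
tool_pos: [0.4218, 0.1493, 0.1889]
orientation: [[0.996, 0.092, 0.0], [0.092, -0.996, 0.0], [0.0, -0.0, -1.0]]
contact_force: [0.6, 0.1, -0.8]
grip_width: 0.0852
```

View pics/scene4z.png

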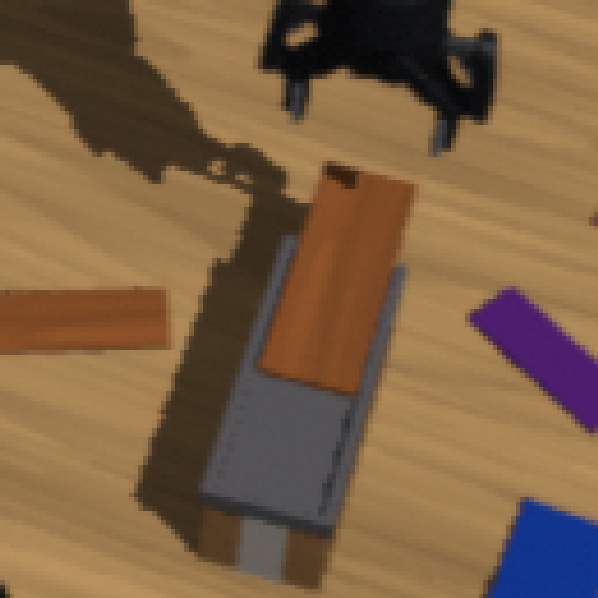

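View pics/top4z.png

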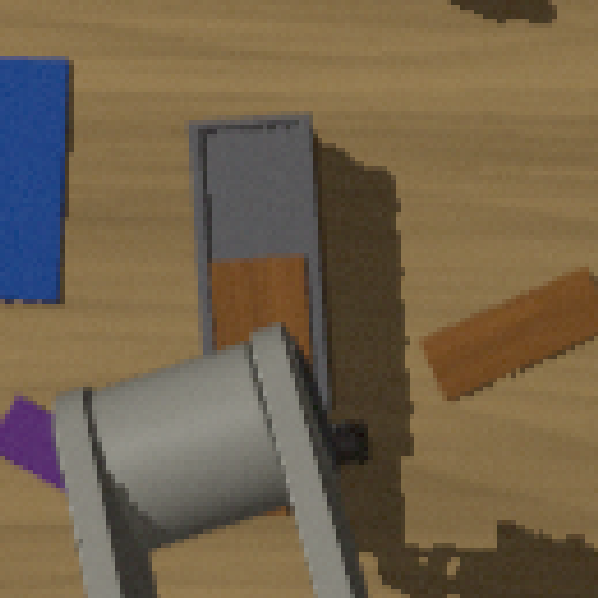

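```bash
python3 - <<'E'
from meas import *
o=r.get_obs(); t=np.array(o["tool_pos"]); R=np.array(o["orientation"])
D=np.load("scene4.npz"); p,d=D["p"],D["d"]; P=depthpts("scene",d)
b=boardmask(p,P)*(P[...,1]>.1)*(P[...,1]<.23)*(P[...,2]<.13)*(P[...,0]<.65)
c,a=rect("scene",b,.096)
x=np.array([np.cos(a),np.sin(a)])
print("front",c-90*x,"rear",c+90*x,"tip proj",proj("scene",[t+[0,0,-.008],t+[0,0,.005],t+[0,0,.005]+.0427*R[:,1],t+[0,0,.005]-.0427*R[:,1]]))
q=np.array([[295,118],[437,153]])/4.6+[260,150]; print(q,q.mean(0), ray("scene",q,t[2]+.005)*1000, t*1000)
# rail ends (horns) in scene crop
h=np.array([[288,238],[401,266]])/4.6+[260,150]; H=ray("scene",h,.0955)*1000; print("horns",H, "mid",H.mean(0))
m=H.mean(0)[:2]; print("overhang",(m-(c-90*x))@x)
print("line err at tool y:", (t[:2]*1000-c)@np.array([-x[1],x[0]]), "along",(t[:2]*1000-c)@x)
D=np.load("top4.npz"); p,d=D["p"],D["d"]; P=depthpts("top",d)
EE=np.array([[213,261],[305,256]])/4.6+[180,120]; print("top rear edge",ray("top",EE,.096)*1000)
E
```

```text
scene z 0.096 rect c [470.  152.4] size [180.8  66. ] ang 5.5 | moments c [473.7 153.4] size [177.7  65.3] ang 4.81
front [384.02829512 145.81171331] rear [563.39359979 160.91427864] tip proj [[339.85582506 180.52937787]
 [340.30204768 177.79352838]
 [326.40940941 174.42390965]
 [354.3291139  181.19575222]]
[[324.13043478 175.65217391]
 [355.         183.26086957]] [339.56521739 179.45652174] [[433.42988876 102.14337477 194.02721112]
 [425.1543413  196.07879071 194.02721112]] [422.37041006 149.34769799 189.02721112]
horns [[455.26761226 112.93504886  95.5       ]
 [447.65830307 190.98086862  95.5       ]] mid [451.46295766 151.95795874  95.5       ]
overhang 67.71257147758799
line err at tool y: 0.3064926321563677 along -51.496402399132876
top rear edge [[553.70592789 194.96493671  96.        ]
 [558.52356606 130.88123753  96.        ]]
```

Both views show the board flat in the tray with its front overhanging (scene crop (370,175)). The overhang is about 68 mm, and the tool is on the board's centreline to within 1 mm. Next I'll lower the open fingers around the overhang.

```bash
python3 -m inch '[{"tx":0.004,"ty":0,"tz":0.008,"roll":0},{"tx":0,"ty":0,"tz":0.015,"roll":0},{"tx":0,"ty":0,"tz":0.018,"roll":0},{"tx":0,"ty":0,"tz":0.018,"roll":0},{"tx":0,"ty":0,"tz":0.015,"roll":0},{"tx":0,"ty":0,"tz":0.012,"roll":0},{"tx":0,"ty":0,"tz":0.01,"roll":0},{"tx":0,"ty":0,"tz":0.01,"roll":0},{"tx":0,"ty":0,"tz":0.005,"roll":0},{"tx":0,"ty":0,"tz":0,"roll":0}]' 0.0854
python3 - <<'E'
from meas import *
n="scene"; p,d=r.grab_frame(n)
cv2.imwrite("pics/scene5z.png",cv2.resize(p[150:280,260:390,::-1],None,fx=4.6,fy=4.6,interpolation=0))
E
```

```text
clock: 10.95
tool_pos: [0.4252, 0.1493, 0.0769]
orientation: [[0.996, 0.092, -0.002], [0.092, -0.996, -0.001], [-0.002, 0.0, -1.0]]
contact_force: [-0.9, -0.4, -0.5]
grip_width: 0.0857
```

View pics/scene5z.png

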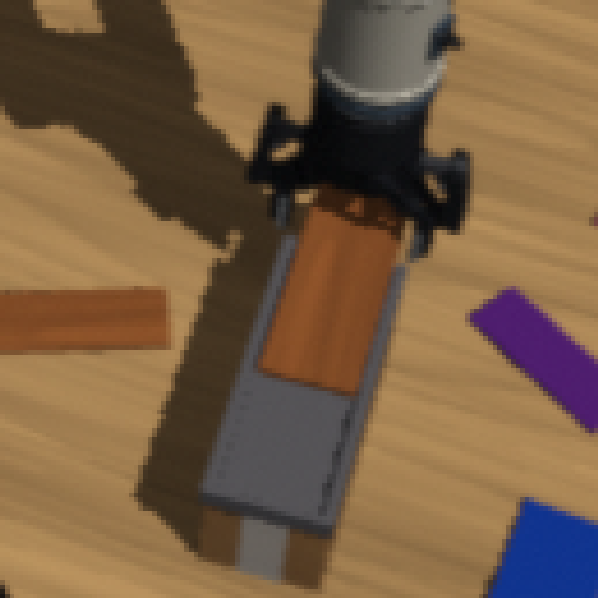

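The fingers straddle the board at crop (283,205) and (418,235). I'll close in stages, watching the side force.

```bash
python3 -m inch '[{"tx":0,"ty":0,"tz":0,"roll":0},{"tx":0,"ty":0,"tz":0,"roll":0},{"tx":0,"ty":0,"tz":0,"roll":0}]' 0.0715|grep -E "tool_pos|contact|grip"
```

```text
tool_pos: [0.426, 0.1497, 0.0786]
contact_force: [-0.5, -0.5, 0.2]
grip_width: 0.0714
```

```bash
python3 -m inch '[{"tx":0,"ty":0,"tz":0,"roll":0},{"tx":0,"ty":0,"tz":0,"roll":0}]' 0.069|grep -E "tool_pos|contact|grip"
```

```text
tool_pos: [0.4258, 0.1496, 0.0784]
contact_force: [0.3, -0.3, 0.2]
grip_width: 0.0693
```

```bash
python3 -m inch '[{"tx":0,"ty":0,"tz":0,"roll":0},{"tx":0,"ty":0,"tz":0,"roll":0}]' 0.0675|grep -E "tool_pos|contact|grip"
```

```text
tool_pos: [0.4257, 0.1496, 0.0781]
contact_force: [0.6, 0.2, 0.7]
grip_width: 0.0678
```

```bash
python3 -m inch '[{"tx":0,"ty":0,"tz":0,"roll":0},{"tx":0,"ty":0,"tz":0,"roll":0}]' 0.0665|grep -E "tool_pos|contact|grip"
```

```text
tool_pos: [0.4256, 0.1495, 0.078]
contact_force: [0.2, -0.2, 1.5]
grip_width: 0.0665
```

```bash
python3 -m inch '[{"tx":0,"ty":0,"tz":0,"roll":0},{"tx":0,"ty":0,"tz":0,"roll":0}]' 0.0655|grep -E "tool_pos|contact|grip"
```

```text
tool_pos: [0.4257, 0.1496, 0.0781]
contact_force: [-0.4, -1.0, 2.5]
grip_width: 0.0658
```

```bash
python3 -m inch '[{"tx":0,"ty":0,"tz":0,"roll":0},{"tx":0,"ty":0,"tz":0,"roll":0}]' 0.063|grep -E "tool_pos|contact|grip"
```

```text
tool_pos: [0.4257, 0.1496, 0.0783]
contact_force: [-1.6, -0.3, 7.9]
grip_width: 0.0647
```

```bash
python3 -m inch '[{"tx":0,"ty":0,"tz":0,"roll":0},{"tx":0,"ty":0,"tz":0,"roll":0}]' 0.055|grep -E "tool_pos|contact|grip"
```

```text
tool_pos: [0.4256, 0.1495, 0.0783]
contact_force: [-1.9, 0.1, 7.5]
grip_width: 0.0645
```

Gripped at 64.5 mm. Now I'll lift gently.

```bash
python3 -m inch '[{"tx":0,"ty":0,"tz":-0.0005,"roll":0},{"tx":0,"ty":0,"tz":-0.0005,"roll":0},{"tx":0,"ty":0,"tz":-0.001,"roll":0},{"tx":0,"ty":0,"tz":-0.001,"roll":0},{"tx":0,"ty":0,"tz":-0.002,"roll":0},{"tx":0,"ty":0,"tz":-0.003,"roll":0}]' 0.055|grep -E "tool_pos|contact|grip"
```

```text
tool_pos: [0.4253, 0.1494, 0.0859]
contact_force: [0.2, 0.5, -1.5]
grip_width: 0.0643
```

```bash
python3 -m inch '[{"tx":0,"ty":0,"tz":-0.004,"roll":0},{"tx":0,"ty":0,"tz":-0.008,"roll":0},{"tx":0,"ty":0,"tz":-0.01,"roll":0},{"tx":0,"ty":0,"tz":-0.01,"roll":0},{"tx":0,"ty":0,"tz":-0.01,"roll":0},{"tx":0,"ty":0,"tz":-0.01,"roll":0},{"tx":0,"ty":0,"tz":-0.01,"roll":0},{"tx":0,"ty":0,"tz":-0.01,"roll":0},{"tx":0,"ty":0,"tz":-0.005,"roll":0},{"tx":0,"ty":0,"tz":0,"roll":0}]' 0.055
python3 - <<'E'
from meas import *
n="scene"; p,d=r.grab_frame(n); np.savez("scene6.npz",p=p,d=d)
cv2.imwrite("pics/scene6z.png",cv2.resize(p[130:280,240:390,::-1],None,fx=4,fy=4,interpolation=0))
E
```

```text
clock: 13.58
tool_pos: [0.4263, 0.1498, 0.1644]
orientation: [[0.996, 0.092, 0.002], [0.092, -0.996, 0.001], [0.002, -0.001, -1.0]]
contact_force: [-0.3, -0.2, -1.5]
grip_width: 0.0648
```

View pics/scene6z.png

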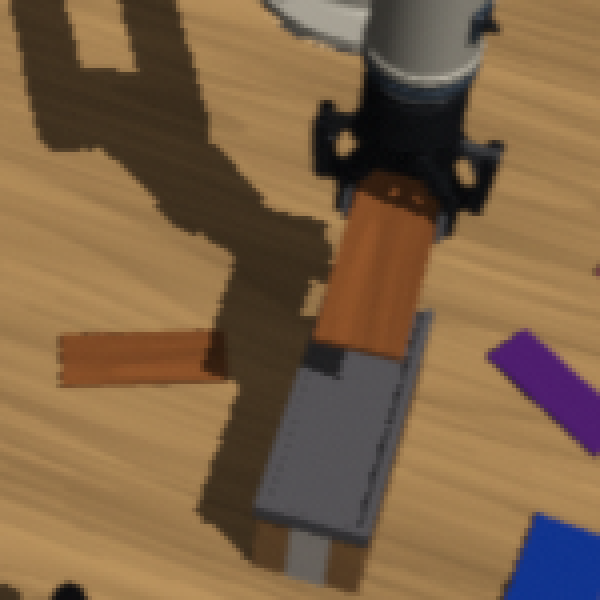

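The board is held and clear of the tray (scene crop (375,280)). I'll check its tilt and its offset from the TCP.

```bash
cat > held.py <<'E'
from meas import *
def held(f,z=None):
    D=np.load(f); p,d=D["p"],D["d"]; P=depthpts("scene",d); P[d==0]=-9
    o=r.get_obs(); t=np.array(o["tool_pos"])*1000; R=np.array(o["orientation"])
    h=cv2.cvtColor(p,cv2.COLOR_RGB2HSV)
    m=(h[...,0]<16)&(h[...,1]>140)&(h[...,2]>50)&(P[...,2]*1000>t[2]-25)&(np.linalg.norm(P[...,:2]*1000-t[:2],axis=-1)<190)
    m=cv2.morphologyEx(m.astype(np.uint8),cv2.MORPH_OPEN,np.ones((3,3)))
    n,l,st,_=cv2.connectedComponentsWithStats(m); k=1+np.argmax(st[1:,4]); m=(l==k)
    Q=P[cv2.erode(m.astype(np.uint8),np.ones((3,3)))>0]*1000
    L=(Q-t)@R  # tool frame
    for _ in range(3):
        A=np.c_[L[:,0],L[:,1],np.ones(len(L))]; s=np.linalg.lstsq(A,L[:,2],rcond=None)[0]; e=L[:,2]-A@s; L=L[np.abs(e)<3*e.std()]
    print("plane slope tool x,y",np.round(s[:2],4),"z at centre(+50)",round(s[2]+50*s[0],2),"n",len(L),"sd",round(e.std(),2))
    zt=(t[2]-(-11)-0)/1000+.0 if z is None else z
    # rear corners: quad in tool frame on plane of top
    cs,_=cv2.findContours(m.astype(np.uint8),0,cv2.CHAIN_APPROX_NONE); c=max(cs,key=cv2.contourArea)[:,0,:].astype(float)
    W=(ray("scene",c,zt)*1000-t)@R
    rect_=cv2.minAreaRect(W[:,:2].astype(np.float32)); print("tool-frame contour: x max",W[:,0].max(),"y",W[:,1].min(),W[:,1].max(),rect_)
    # rear edge & sides robust
    mid=W[(W[:,0]>30)&(W[:,0]<75)]; lo=mid[mid[:,1]<0];hi=mid[mid[:,1]>0]
    fl=np.polyfit(lo[:,0],lo[:,1],1);fh=np.polyfit(hi[:,0],hi[:,1],1)
    print("side lines slope",fl,fh,"centre y at 50",(np.polyval(fl,50)+np.polyval(fh,50))/2,"width",np.polyval(fh,50)-np.polyval(fl,50))
    E=W[np.abs(W[:,1])<25]; E=E[E[:,0]>E[:,0].max()-12]; print("rear edge x fit",np.polyfit(E[:,1],E[:,0],1))
E
python3 -c "
from held import *
t=r.get_obs()['tool_pos'][2]
held('scene6.npz',t+.018)"
```

```text
plane slope tool x,y [ 0.0033 -0.0029] z at centre(+50) -17.4 n 722 sd 2.41
tool-frame contour: x max 137.6929973361404 y -32.42606692677016 36.23649996196754 ((56.71910095214844, 2.2815170288085938), (66.09718322753906, 160.984375), 88.47724914550781)
side lines slope [ -0.05264682 -26.34268501] [ 0.0317102 31.6152473] centre y at 50 2.1128655583656837 width 62.17578351858617
rear edge x fit [6.87447988e-02 1.34888486e+02]
```

Level, with the board's centre about 47 mm ahead of the TCP and its underside 12 mm above it. Now I'll carry it to the crate, turning it by -0.063 rad.

```bash
python3 -m inch '[{"tx":0,"ty":0.005,"tz":0,"roll":-0.02},{"tx":0.0035,"ty":0.01,"tz":0,"roll":-0.02},{"tx":0.0035,"ty":0.016,"tz":0,"roll":-0.023},{"tx":0.0035,"ty":0.021,"tz":0,"roll":0},{"tx":0.0035,"ty":0.021,"tz":0,"roll":0},{"tx":0.0035,"ty":0.021,"tz":0,"roll":0},{"tx":0.0035,"ty":0.021,"tz":0,"roll":0},{"tx":0.0035,"ty":0.021,"tz":0,"roll":0},{"tx":0.0035,"ty":0.021,"tz":0,"roll":0},{"tx":0.0035,"ty":0.021,"tz":0,"roll":0}]' 0.055 | tail -4
python3 -m inch '[{"tx":0.0035,"ty":0.021,"tz":0,"roll":0},{"tx":0.0035,"ty":0.021,"tz":0,"roll":0},{"tx":0.0035,"ty":0.021,"tz":0,"roll":0},{"tx":0.0035,"ty":0.021,"tz":0,"roll":0},{"tx":0.0035,"ty":0.021,"tz":0,"roll":0},{"tx":0.0035,"ty":0.021,"tz":0,"roll":0},{"tx":0.0035,"ty":0.016,"tz":0,"roll":0},{"tx":0.003,"ty":0.012,"tz":0,"roll":0},{"tx":0.002,"ty":0.008,"tz":0,"roll":0},{"tx":0,"ty":0.004,"tz":0,"roll":0}]' 0.055 | tail -4
python3 -m inch '[{"tx":0,"ty":0,"tz":0,"roll":0},{"tx":0,"ty":0,"tz":0,"roll":0},{"tx":0,"ty":0,"tz":0,"roll":0}]' 0.055
python3 - <<'E'
from meas import *
n="scene"; p,d=r.grab_frame(n); np.savez("scene7.npz",p=p,d=d)
cv2.imwrite("pics/scene7z.png",cv2.resize(p[140:290,160:310,::-1],None,fx=4,fy=4,interpolation=0))
n="top"; p,d=r.grab_frame(n); np.savez("top7.npz",p=p,d=d)
cv2.imwrite("pics/top7z.png",cv2.resize(p[110:240,280:410,::-1],None,fx=4.6,fy=4.6,interpolation=0))
E
```

```text
tool_pos: [0.4828, -0.0229, 0.1622]
orientation: [[0.988, 0.154, -0.001], [0.154, -0.988, 0.0], [-0.001, -0.0, -1.0]]
contact_force: [0.2, 0.1, 0.1]
grip_width: 0.0644
tool_pos: [0.5382, -0.182, 0.1626]
orientation: [[0.988, 0.154, -0.0], [0.154, -0.988, 0.0], [-0.0, -0.0, -1.0]]
contact_force: [-0.1, 0.1, -1.0]
grip_width: 0.0643
clock: 15.55
tool_pos: [0.5375, -0.1806, 0.1629]
orientation: [[0.988, 0.155, -0.0], [0.155, -0.988, 0.0], [-0.0, -0.0, -1.0]]
contact_force: [0.7, 0.4, -0.9]
grip_width: 0.0643
```

View pics/scene7z.png

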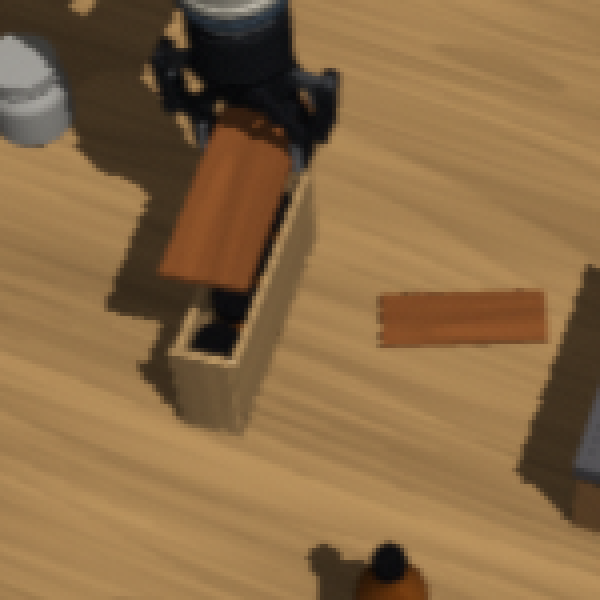

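View pics/top7z.png

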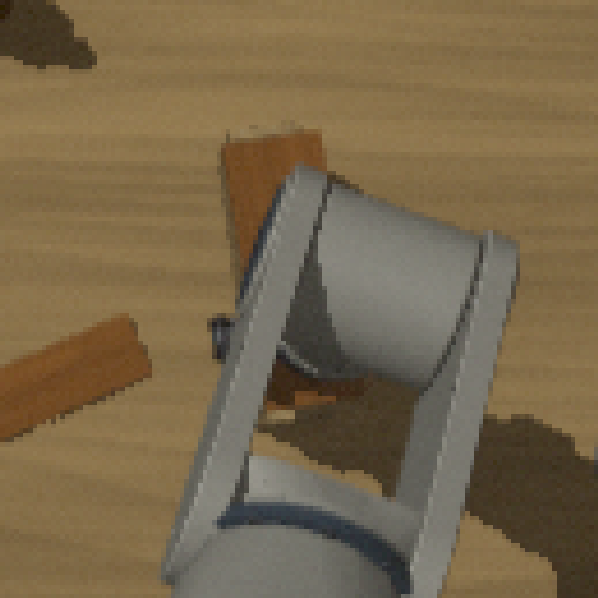

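```bash
python3 - <<'E'
from meas import *
p=np.load("scene0.npz")["p"][172:252,196:246,::-1]
p=cv2.convertScaleAbs(p,alpha=1.4)
q=np.hstack([cv2.resize(p,None,fx=7,fy=7,interpolation=0)])
for i in range(0,80,10): cv2.putText(q,str(172+i),(0,i*7+5),0,.4,(255,255,255),1); cv2.line(q,(0,i*7),(8,i*7),(0,0,255),1)
for i in range(0,50,10): cv2.putText(q,str(196+i),(i*7,10),0,.4,(255,255,255),1); cv2.line(q,(i*7,0),(i*7,8),(0,0,255),1)
cv2.imwrite("pics/cratez.png",q)
p=np.load("scene7.npz")["p"][160:235,196:246,::-1]
q=cv2.resize(cv2.convertScaleAbs(p,alpha=1.4),None,fx=7.5,fy=7.5,interpolation=0)
for i in range(0,75,10): cv2.putText(q,str(160+i),(0,int(i*7.5)+5),0,.4,(255,255,255),1)
for i in range(0,50,10): cv2.putText(q,str(196+i),(int(i*7.5),10),0,.4,(255,255,255),1)
cv2.imwrite("pics/heldz.png",q)
E
```

```text
(no output)
```

View pics/cratez.png

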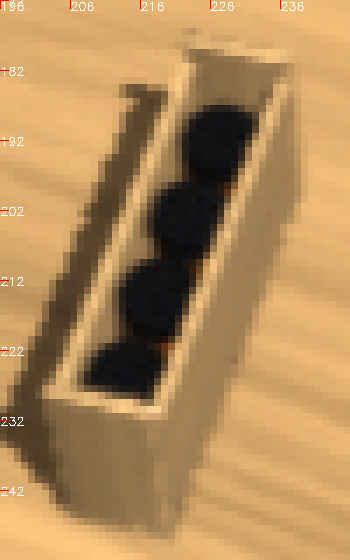

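View pics/heldz.png

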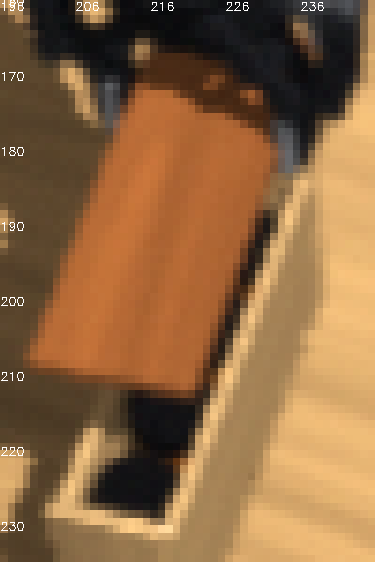

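```bash
python3 - <<'E'
from meas import *
f=ray("scene",[[202,228.9],[219.1,231.3]],.102)*1000; g=ray("scene",[[222.1,179.1],[237.1,180.6]],.102)*1000
print(f,g); m1,m2=f.mean(0),g.mean(0); c=(m1+m2)/2; v=m1-m2; print("crate c",c,"len",np.hypot(*v[:2]),"ang",np.degrees(np.arctan2(v[1],v[0])),"w",np.hypot(*(f[0]-f[1])),np.hypot(*(g[0]-g[1])))
t=np.array(r.get_obs()["tool_pos"]); print(t*1000)
b=ray("scene",[[199.7,208],[222,212.7]],t[2]+.018)*1000; print("board rear",b,b.mean(0),np.hypot(*(b[0]-b[1])[:2]))
for n in [8.9]:
    x=np.array([np.cos(np.radians(n)),np.sin(np.radians(n))]); y=np.array([-x[1],x[0]])
    bc=b.mean(0)[:2]-90*x; print("board c",bc,"rel tcp",(bc-t[:2]*1000)@x,(bc-t[:2]*1000)@y,"rel crate scene",(bc-c[:2])@x,(bc-c[:2])@y,
      "rel crate top",(bc-[587.2,-173])@x,(bc-[587.2,-173])@y)
# top view: rear edge corners of board
T=np.array([[221,141],[322,130]])/4.6+[280,110]; b=ray("top",T,t[2]+.018)*1000; print("top rear",b,b.mean(0),np.hypot(*(b[0]-b[1])[:2]))
bc=b.mean(0)[:2]-90*x; print("top: board c",bc,"rel crate top",(bc-[587.2,-173])@x,(bc-[587.2,-173])@y)
E
```

```text
[[ 694.31498952 -182.69624167  102.        ]
 [ 682.17324239 -132.04374735  102.        ]] [[ 500.66354754 -213.31105206  102.        ]
 [ 487.50098568 -166.45636441  102.        ]]Traceback (most recent call last):
  File "<stdin>", line 3, in <module>
TypeError: return arrays must be of ArrayType
```

```bash
python3 - <<'E'
from meas import *
H=lambda a:np.linalg.norm(a[:2])
f=ray("scene",[[202,228.9],[219.1,231.3]],.102)*1000; g=ray("scene",[[222.1,179.1],[237.1,180.6]],.102)*1000
m1,m2=f.mean(0),g.mean(0); c=(m1+m2)/2; v=m1-m2; print("crate c",c,"len",H(v),"ang",np.degrees(np.arctan2(v[1],v[0])),"w",H(f[0]-f[1]),H(g[0]-g[1]))
t=np.array(r.get_obs()["tool_pos"]); print(t*1000)
b=ray("scene",[[199.7,208],[222,212.7]],t[2]+.018)*1000; print("board rear",b,b.mean(0),H(b[0]-b[1]))
x=np.array([np.cos(np.radians(8.9)),np.sin(np.radians(8.9))]); y=np.array([-x[1],x[0]])
bc=b.mean(0)[:2]-90*x; print("board c",bc,"rel tcp",(bc-t[:2]*1000)@x,(bc-t[:2]*1000)@y,"rel crate scene",(bc-c[:2])@x,(bc-c[:2])@y,
      "rel crate top",(bc-[587.2,-173])@x,(bc-[587.2,-173])@y)
T=np.array([[221,141],[322,130]])/4.6+[280,110]; b=ray("top",T,t[2]+.018)*1000; print("top rear",b,b.mean(0),H(b[0]-b[1]))
bc=b.mean(0)[:2]-90*x; print("top: board c",bc,"rel crate top",(bc-[587.2,-173])@x,(bc-[587.2,-173])@y)
E
```

```text
crate c [ 591.16319128 -173.62685137  102.        ] len 196.86534820062488 ang 9.506361943496135 w 52.08739966267115 48.66841675701292
[ 537.6091593  -180.66368198  163.04674347]
board rear [[ 675.46050049 -189.16465819  181.04674347]
 [ 665.354485   -122.89838455  181.04674347]] [ 670.40749274 -156.03152137  181.04674347] 67.03245908928243
board c [ 581.49110482 -169.95545614] rel tcp 45.01027476825147 3.7903046204578468 rel crate scene -8.98763026460353 5.1235633723050285 rel crate top -5.169136754027274 3.8911125219886147
top rear [[ 663.24084975 -122.67356734  181.04674347]
 [ 671.95050859 -189.5260454   181.04674347]] [ 667.59567917 -156.09980637  181.04674347] 67.41744566629575
top: board c [ 578.67929125 -170.02374113] rel crate top -7.9576601131503395 4.258666451867532
```

Both views put the board about 6 mm short along the crate and 4 mm off across it. The crate centre agrees in both at (587,-173). I'll correct that and descend to just above the raised ends, then look again.

```bash
python3 -m inch '[{"tx":0.002,"ty":0.001,"tz":0.004,"roll":0},{"tx":0.002,"ty":0.0015,"tz":0.008,"roll":0},{"tx":0.002,"ty":0.0015,"tz":0.01,"roll":0},{"tx":0,"ty":0,"tz":0.01,"roll":0},{"tx":0,"ty":0,"tz":0.01,"roll":0},{"tx":0,"ty":0,"tz":0.01,"roll":0},{"tx":0,"ty":0,"tz":0.007,"roll":0},{"tx":0,"ty":0,"tz":0.003,"roll":0},{"tx":0,"ty":0,"tz":0,"roll":0},{"tx":0,"ty":0,"tz":0,"roll":0}]' 0.055
python3 - <<'E'
from meas import *
n="scene"; p,d=r.grab_frame(n); np.savez("scene8.npz",p=p,d=d)
q=cv2.resize(cv2.convertScaleAbs(p[160:245,190:250,::-1],alpha=1.4),None,fx=7,fy=7,interpolation=0)
for i in range(0,85,10): cv2.putText(q,str(160+i),(0,i*7+5),0,.4,(255,255,255),1)
for i in range(0,60,10): cv2.putText(q,str(190+i),(i*7,10),0,.4,(255,255,255),1)
cv2.imwrite("pics/scene8z.png",q)
n="top"; p,d=r.grab_frame(n); np.savez("top8.npz",p=p,d=d)
cv2.imwrite("pics/top8z.png",cv2.resize(p[120:220,310:370,::-1],None,fx=6,fy=6,interpolation=0))
E
```

```text
clock: 16.48
tool_pos: [0.5444, -0.1844, 0.1009]
orientation: [[0.988, 0.154, -0.0], [0.154, -0.988, 0.0], [-0.0, -0.0, -1.0]]
contact_force: [-0.6, 0.8, -1.7]
grip_width: 0.0644
```

View pics/scene8z.png

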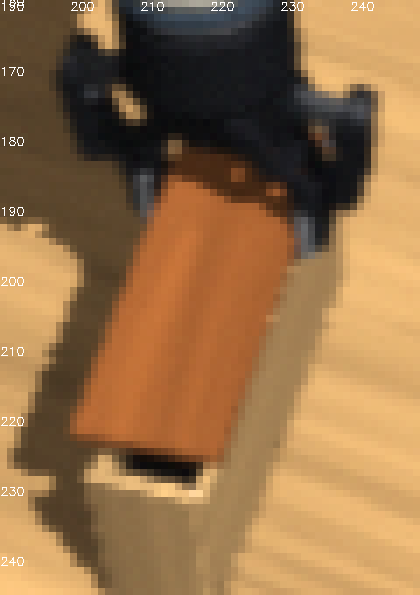

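View pics/top8z.png

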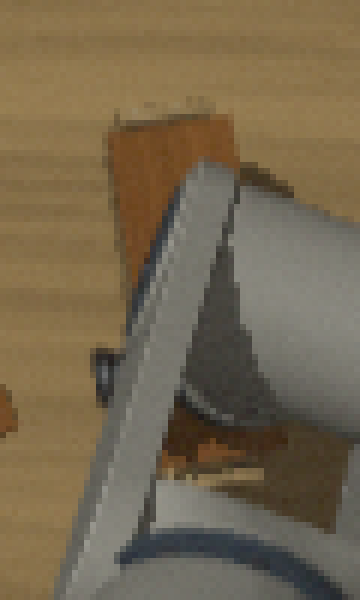

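```bash
python3 - <<'E'
from meas import *
H=lambda a:np.linalg.norm(a[:2])
t=np.array(r.get_obs()["tool_pos"]); print(t*1000)
x=np.array([np.cos(np.radians(8.9)),np.sin(np.radians(8.9))]); y=np.array([-x[1],x[0]])
def rep(n,B,W):
    b=ray(n,B,t[2]+.018)*1000; w=ray(n,W,.102)*1000
    e=b[0]-b[1]; e=e if e[1]>0 else -e; e2=w[0]-w[1]; e2=e2 if e2[1]>0 else -e2
    bc=b.mean(0)[:2]-90*x; wc=w.mean(0)[:2]-103*x
    print(n,"edge len",H(e),H(e2),"ang",np.degrees(np.arctan2(-e[0],e[1])),np.degrees(np.arctan2(-e2[0],e2[1])),"bc",bc,"crate",wc,"rel edges",(bc-wc)@x,(bc-wc)@y,"rel(587,-173.2)",(bc-[587,-173.2])@x,(bc-[587,-173.2])@y)
rep("scene",[[200,222.1],[221.7,226]],[[202.1,229],[219.7,231.4]])
T=lambda a:np.array(a)/6+[310,120]
rep("top",T([[108,132],[234,114]]),T([[116,112],[214,97]]))
E
```

```text
[ 544.77866387 -184.49554114  101.50388713]
scene edge len 66.54392729337766 53.540428329678065 ang 10.868965014042793 13.739079671481269 bc [ 589.42759281 -173.34114738] crate [ 586.39640522 -172.18612273] rel edges 2.8159973740604642 -1.6100741961322824 rel(587,-173.2) 2.3765273046350184 -0.5150217637539352
top edge len 67.322007432729 53.027333086059855 ang 9.348232078457624 9.92524399098234 bc [ 585.38200444 -174.60145353] crate [ 585.25837165 -174.99411768] rel edges 0.182893454517266 0.3688091433216043 rel(587,-173.2) -1.8153340976596708 -1.1342591191823312
```

Offsets are now under about 2.5 mm along and 1 mm across in both views. The far wall strip shows beyond the board edge (scene crop rows 455–500). I'll lower slowly, watching the force.

```bash
python3 -m inch '[{"tx":-0.0005,"ty":-0.0005,"tz":0.002,"roll":0},{"tx":0,"ty":0,"tz":0.003,"roll":0},{"tx":0,"ty":0,"tz":0.003,"roll":0},{"tx":0,"ty":0,"tz":0.001,"roll":0}]' 0.055|grep -E "tool_pos|contact|grip"
```

```text
tool_pos: [0.5435, -0.1838, 0.0915]
contact_force: [-0.1, -0.2, -1.0]
grip_width: 0.0646
```

```bash
python3 -m inch '[{"tx":0,"ty":0,"tz":0.0008,"roll":0},{"tx":0,"ty":0,"tz":0.0008,"roll":0},{"tx":0,"ty":0,"tz":0.0008,"roll":0},{"tx":0,"ty":0,"tz":0.0008,"roll":0}]' 0.055|grep -E "tool_pos|contact|grip"
```

```text
tool_pos: [0.5439, -0.184, 0.0887]
contact_force: [0.6, -0.3, -0.8]
grip_width: 0.0642
```

```bash
python3 -m inch '[{"tx":0,"ty":0,"tz":0.0008,"roll":0},{"tx":0,"ty":0,"tz":0.0008,"roll":0},{"tx":0,"ty":0,"tz":0.0008,"roll":0},{"tx":0,"ty":0,"tz":0.0008,"roll":0}]' 0.055|grep -E "tool_pos|contact|grip"
```

```text
tool_pos: [0.5438, -0.1839, 0.0855]
contact_force: [0.6, -0.2, -1.3]
grip_width: 0.0644
```

```bash
python3 -m inch '[{"tx":0,"ty":0,"tz":0.0008,"roll":0},{"tx":0,"ty":0,"tz":0.0008,"roll":0},{"tx":0,"ty":0,"tz":0.0008,"roll":0},{"tx":0,"ty":0,"tz":0.0008,"roll":0},{"tx":0,"ty":0,"tz":0,"roll":0}]' 0.055|grep -E "tool_pos|contact|grip"
python3 - <<'E'
from meas import *
n="scene"; p,d=r.grab_frame(n)
cv2.imwrite("pics/scene9z.png",cv2.resize(cv2.convertScaleAbs(p[160:245,190:250,::-1],alpha=1.4),None,fx=7,fy=7,interpolation=0))
E
```

```text
tool_pos: [0.5437, -0.1839, 0.0822]
contact_force: [0.0, -0.2, -1.3]
grip_width: 0.0646
```

View pics/scene9z.png

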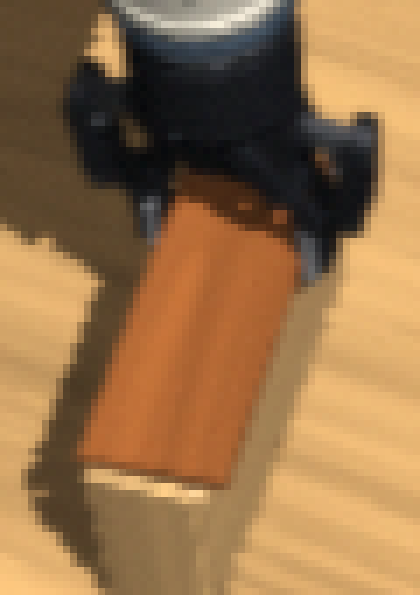

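The underside is at about 0.094, already between the raised ends with no contact. About 6 mm is left.

```bash
python3 -m inch '[{"tx":0,"ty":0,"tz":0.0006,"roll":0},{"tx":0,"ty":0,"tz":0.0006,"roll":0},{"tx":0,"ty":0,"tz":0.0006,"roll":0},{"tx":0,"ty":0,"tz":0.0006,"roll":0},{"tx":0,"ty":0,"tz":0.0006,"roll":0}]' 0.055|grep -E "tool_pos|contact|grip"
```

```text
tool_pos: [0.5438, -0.1839, 0.0793]
contact_force: [-0.0, 0.7, -1.4]
grip_width: 0.0643
```

```bash
python3 -m inch '[{"tx":0,"ty":0,"tz":0.0004,"roll":0},{"tx":0,"ty":0,"tz":0.0004,"roll":0},{"tx":0,"ty":0,"tz":0.0003,"roll":0}]' 0.055|grep -E "tool_pos|contact|grip"
```

```text
tool_pos: [0.5438, -0.1839, 0.0782]
contact_force: [0.7, -0.2, -1.4]
grip_width: 0.0643
```

```bash
python3 -m inch '[{"tx":0,"ty":0,"tz":0.0003,"roll":0},{"tx":0,"ty":0,"tz":0.0003,"roll":0}]' 0.055|grep -E "tool_pos|contact|grip"
```

```text
tool_pos: [0.5438, -0.1839, 0.0776]
contact_force: [0.2, 0.6, -1.7]
grip_width: 0.0646
```

```bash
python3 -m inch '[{"tx":0,"ty":0,"tz":0.0003,"roll":0},{"tx":0,"ty":0,"tz":0.0003,"roll":0}]' 0.055|grep -E "tool_pos|contact|grip"
```

```text
tool_pos: [0.5438, -0.1839, 0.0771]
contact_force: [-0.5, -0.2, -0.9]
grip_width: 0.0642
```

```bash
python3 -m inch '[{"tx":0,"ty":0,"tz":0.0002,"roll":0},{"tx":0,"ty":0,"tz":0.0002,"roll":0}]' 0.055|grep -E "tool_pos|contact|grip"
```

```text
tool_pos: [0.5439, -0.184, 0.0768]
contact_force: [0.4, 0.3, 3.5]
grip_width: 0.0642
```

```bash
python3 -m inch '[{"tx":0,"ty":0,"tz":0.0002,"roll":0},{"tx":0,"ty":0,"tz":0.0002,"roll":0}]' 0.055|grep -E "tool_pos|contact|grip"
```

```text
tool_pos: [0.5438, -0.184, 0.0768]
contact_force: [-3.1, 1.0, 8.9]
grip_width: 0.0648
```

```bash
python3 -m inch '[{"tx":0,"ty":0,"tz":0.0002,"roll":0},{"tx":0,"ty":0,"tz":0.0002,"roll":0}]' 0.055|grep -E "tool_pos|contact|grip"
```

```text
tool_pos: [0.5439, -0.184, 0.0767]
contact_force: [-4.7, 1.5, 13.0]
grip_width: 0.0647
```

Touched down at TCP z 0.0768 (13 N). I'll ease off, then open gradually.

```bash
python3 -m inch '[{"tx":0,"ty":0,"tz":-0.0003,"roll":0},{"tx":0,"ty":0,"tz":-0.0004,"roll":0},{"tx":0,"ty":0,"tz":0,"roll":0}]' 0.055|grep -E "tool_pos|contact|grip"
```

```text
tool_pos: [0.5439, -0.184, 0.0768]
contact_force: [-1.5, 0.6, 3.9]
grip_width: 0.0641
```

```bash
python3 -m inch '[{"tx":0,"ty":0,"tz":0,"roll":0},{"tx":0,"ty":0,"tz":0,"roll":0}]' 0.0645|grep -E "tool_pos|contact|grip"
```

```text
tool_pos: [0.5439, -0.184, 0.0767]
contact_force: [-2.6, 0.2, 3.5]
grip_width: 0.0642
```

```bash
python3 -m inch '[{"tx":0,"ty":0,"tz":0,"roll":0},{"tx":0,"ty":0,"tz":0,"roll":0}]' 0.066|grep -E "tool_pos|contact|grip"
```

```text
tool_pos: [0.5438, -0.184, 0.0764]
contact_force: [0.3, 0.3, -1.3]
grip_width: 0.0662
```

```bash
python3 -m inch '[{"tx":0,"ty":0,"tz":0,"roll":0},{"tx":0,"ty":0,"tz":0,"roll":0}]' 0.068|grep -E "tool_pos|contact|grip"
```

```text
tool_pos: [0.5438, -0.1839, 0.0764]
contact_force: [-0.7, 0.4, 0.7]
grip_width: 0.068
```

```bash
python3 -m inch '[{"tx":0,"ty":0,"tz":0,"roll":0},{"tx":0,"ty":0,"tz":0,"roll":0},{"tx":0,"ty":0,"tz":0,"roll":0},{"tx":0,"ty":0,"tz":0,"roll":0}]' 0.078|grep -E "tool_pos|contact|grip|clock"
python3 - <<'E'
from meas import *
n="scene"; p,d=r.grab_frame(n)
cv2.imwrite("pics/scene10z.png",cv2.resize(cv2.convertScaleAbs(p[160:245,190:250,::-1],alpha=1.4),None,fx=7,fy=7,interpolation=0))
E
```

```text
clock: 20.63
tool_pos: [0.5438, -0.184, 0.0766]
contact_force: [-0.1, 0.6, -0.2]
grip_width: 0.0782
```

View pics/scene10z.png

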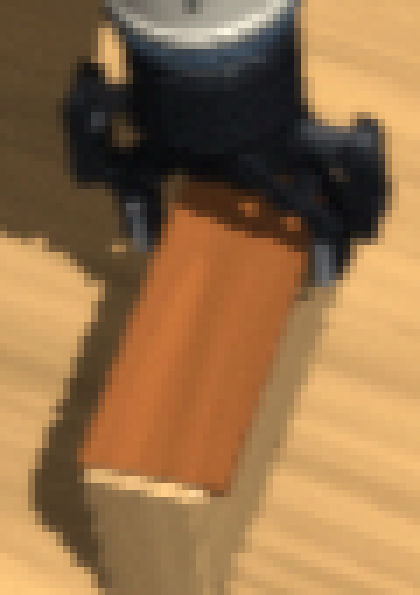

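Released, with a gap on both sides. I'll lift straight up with the gripper fully open and check.

```bash
python3 -m inch '[{"tx":0,"ty":0,"tz":-0.001,"roll":0},{"tx":0,"ty":0,"tz":-0.003,"roll":0},{"tx":0,"ty":0,"tz":-0.006,"roll":0},{"tx":0,"ty":0,"tz":-0.01,"roll":0},{"tx":0,"ty":0,"tz":-0.015,"roll":0},{"tx":0,"ty":0,"tz":-0.02,"roll":0},{"tx":0,"ty":0,"tz":-0.03,"roll":0},{"tx":0,"ty":0,"tz":-0.03,"roll":0},{"tx":0,"ty":0,"tz":-0.03,"roll":0},{"tx":0,"ty":0,"tz":-0.015,"roll":0}]' 0.0854 |tail -4
python3 -m inch '[{"tx":-0.01,"ty":0,"tz":0,"roll":0},{"tx":-0.02,"ty":0,"tz":0,"roll":0},{"tx":-0.03,"ty":0,"tz":0,"roll":0},{"tx":-0.03,"ty":0,"tz":0,"roll":0},{"tx":-0.03,"ty":0,"tz":0,"roll":0},{"tx":-0.02,"ty":0,"tz":0,"roll":0},{"tx":-0.01,"ty":0,"tz":0,"roll":0},{"tx":0,"ty":0,"tz":0,"roll":0},{"tx":0,"ty":0,"tz":0,"roll":0}]' 0.0854 |tail -4
python3 - <<'E'
from meas import *
for n in("scene","top"):
    p,d=r.grab_frame(n); np.savez(n+"11.npz",p=p,d=d); cv2.imwrite(f"pics/{n}11.png",p[:,:,::-1])
    q=p[160:260,180:260,::-1] if n=="scene" else p[120:220,300:380,::-1]
    cv2.imwrite(f"pics/{n}11z.png",cv2.resize(cv2.convertScaleAbs(q,alpha=1.4),None,fx=6,fy=6,interpolation=0))
    P=depthpts(n,d); P[d==0]=-9
    b=boardmask(p,P)*(P[...,1]<-.09)*(P[...,1]>-.26)*(P[...,0]>.45)*(P[...,0]<.72)*(P[...,2]<.13)
    rect(n,b,.094)
    Q=P[cv2.erode(b.astype(np.uint8),np.ones((3,3)))>0]; A=np.c_[Q[:,:2]-Q[:,:2].mean(0),np.ones(len(Q))]
    print("plane",np.round(np.linalg.lstsq(A,Q[:,2],rcond=None)[0],4))
E
```

```text
tool_pos: [0.5452, -0.1844, 0.2416]
orientation: [[0.988, 0.154, 0.005], [0.154, -0.988, -0.002], [0.005, 0.002, -1.0]]
contact_force: [0.6, 0.8, 0.9]
grip_width: 0.0852
tool_pos: [0.3959, -0.2073, 0.2369]
orientation: [[0.988, 0.153, 0.001], [0.153, -0.988, -0.0], [0.001, 0.0, -1.0]]
contact_force: [1.7, 0.7, 1.2]
grip_width: 0.0854
scene z 0.094 rect c [ 586.5 -178.8] size [182.4  69.2] ang 10.5 | moments c [ 589.5 -178.8] size [182.2  68.3] ang 10.04
plane [0.0017 0.008  0.0944]
top z 0.094 rect c [ 545.5 -181.3] size [94.8 65.2] ang 9.9 | moments c [ 538.4 -178.6] size [85.2 56.1] ang 24.09
plane [0.0011 0.0028 0.0927]
```

View pics/scene11z.png

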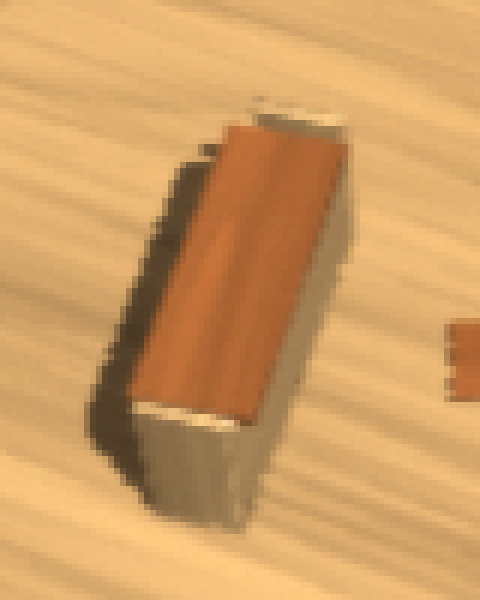

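View pics/top11z.png

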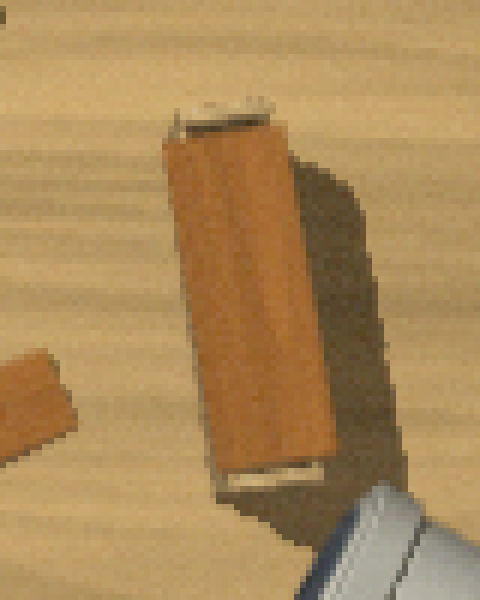

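View pics/scene11.png

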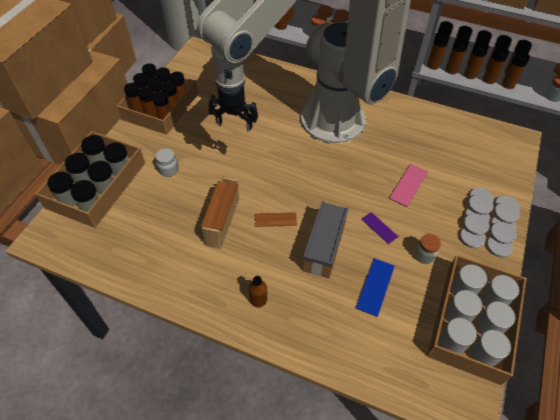

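The board lies on the crate between both raised ends in both views (scene crop (240,270), top crop (250,295)), and the bottle and loose jars look unmoved. One more numeric check on centring before I hand in.

```bash
python3 - <<'E'
from meas import *
C=np.array([587,-173.2]); x=np.array([np.cos(np.radians(8.9)),np.sin(np.radians(8.9))]); y=np.array([-x[1],x[0]])
D=np.load("top11.npz"); p=D["p"]; h=cv2.cvtColor(p,cv2.COLOR_RGB2HSV)
m=((h[...,0]<16)&(h[...,1]>140)&(h[...,2]>60)).astype(np.uint8); m[:, :318]=0; m[:,365:]=0; m[:135]=0; m[205:]=0
c,a=rect("top",m,.094); print("top rel",(c-C)@x,(c-C)@y)
c=np.array([587.5,-178.8]); print("scene rel",(c-C)@x,(c-C)@y)
# end walls relative, top view (z=.102): strip corner picks, 6x crop, origin 300,120
T=lambda a:np.array(a)/6+[300,120]
w=ray("top",T([[177,120],[268,105],[218,490],[323,478]]),.102)*1000; print(w.round(1)[:,:2], "mid",w.mean(0).round(1))
# loose objects: scene pixel shifts before/after
A=np.load("scene0.npz")["p"].astype(int);B=np.load("scene11.npz")["p"].astype(int)
for k,(u,v) in dict(bottle=(258,290),white=(167,162),frost=(429,248)).items():
    t=A[v-18:v+18,u-14:u+14].astype(np.uint8); s=B[v-26:v+26,u-22:u+22].astype(np.uint8)
    q=cv2.minMaxLoc(cv2.matchTemplate(s,t,cv2.TM_CCOEFF_NORMED)); print(k,"score",round(q[1],3),"shift",np.array(q[3])-8)
o=r.get_obs(); print(o["clock"],o["tool_pos"],o["contact_force"])
E
```

```text
top z 0.094 rect c [ 586.8 -173.7] size [181.   66.6] ang 10.4 | moments c [ 586. -174.] size [179.5  64.6] ang 10.64
top rel -1.073253065318416 -0.6362772246397981
scene rel -0.37239823039233033 -5.609930441458336
[[ 678.2 -133.5]
 [ 687.2 -182. ]
 [ 480.7 -158.5]
 [ 488.3 -214.2]] mid [ 583.6 -172.1  102. ]
bottle score 1.0 shift [0 0]
white score 0.999 shift [0 0]
frost score 1.0 shift [0 0]
22.3667 [ 0.39678613 -0.20720904  0.23679322] [-0.20797325  0.23559399  0.003915  ]
```

Measured in the same view, the board is within about 1 mm along the crate and a few mm across, well inside the limits. The jars and bottle show no pixel shift. Handing in.

```bash
python3 -c "
from cell import r
print(r.sign_off())"
```

```text
the job is handed in; nothing more can be done
None
```

The board is on the crate as its lid, released and lying flat between the raised ends. I handed the job in at about 22.4 s; the hand-in reports no verdict.

**What I did**
- **Slide:** I pressed on the board at roughly 5 to 9 N and slid it to an overhang of about 68 mm.
- **Lift:** I pinched the board by its two long sides and lifted it level and clear of the tray.
- **Placing:** I lowered it onto the crate slowly. The highest force I read was 13 N at touch-down, after which I eased off and opened the fingers in stages. I only read the force at the end of each move, so brief peaks between readings were not seen.

**Last checks**
- **Height and tilt:** Depth readings put the board's top at 0.093–0.094 m, where 0.094 m is right. The slope was within 0.01 in both views.
- **Centring:** The top view put the centre about 1 mm off along the crate and 1 mm off across it, and the board about 1.6° off square.
- **Loose things:** The bottle and both jars showed no pixel shift in the scene view. The arm was clear and touching nothing.

**What disagreed**
- **Across the crate:** The scene view put the board about 5.6 mm off, against 0.6 mm from the top view. The two cameras differed by about 4 mm in y on the tray from the start, and both values are inside the 10 mm limit.
- **Discarded measurements:** A scene-view reading of the crate's near edge came out 9 mm short, and one automatic board mask in the top view was cut off. I replaced the first with an estimate from the crate's far edge and the second with a colour-only mask.

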